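Build up a step pulley on its countershaft spindle

TASK

Build up the lathe's step pulley on its upright countershaft spindle: first wet the dauber's brass tip in the oil pot, dab the oil on the very top of the spindle, and hang the dauber to drain inside the tall beaker, by its bent lip over the rim. Then thread every sheave that is laid out onto the spindle, boss upwards, the largest at the bottom and each next one smaller, fully down, and close the stack with the plain stop collar on top. Leave the screwdriver, magnifier and tweezers where they lie.

Things in the scene. Friction and masses are not known exactly. Their poses are not given: they have to be found in the camera images.
- spindle: Assembly stand of the countershaft, fixed: dark green round foot 76 mm in diameter, rising to a shoulder 36 mm across whose flat top is 18 mm above the bench; on it a bright steel spindle 16 mm in diameter, up to 146 mm above the bench, its last 13 mm tapering to a rounded nose. Origin on the spindle axis at bench level, z up.
- spindle_top (a point): The very top of the spindle's nose, on its axis, 146 mm above the bench.
- sheave_70: Loose turned steel belt sheave, boss up: disc 70 mm in diameter and 10 mm thick with a belt groove round its edge, and on it a boss 26 mm in diameter and 14 mm high (24 mm in all), bore 19 mm. 0.1 to 0.35 kg. Slides freely down the spindle. Origin on the bore axis at the disc's underside, z up through the boss. May be absent (None).
- sheave_60: Loose turned steel belt sheave, boss up: disc 60 mm in diameter and 10 mm thick with a belt groove round its edge, and on it a boss 26 mm in diameter and 14 mm high (24 mm in all), bore 19 mm. 0.1 to 0.35 kg. Slides freely down the spindle. Origin on the bore axis at the disc's underside, z up through the boss. May be absent (None).
- sheave_50: Loose turned steel belt sheave, boss up: disc 50 mm in diameter and 10 mm thick with a belt groove round its edge, and on it a boss 26 mm in diameter and 14 mm high (24 mm in all), bore 19 mm. 0.1 to 0.35 kg. Slides freely down the spindle. Origin on the bore axis at the disc's underside, z up through the boss. May be absent (None).
- sheave_40: Loose turned steel belt sheave, boss up: disc 40 mm in diameter and 10 mm thick with a belt groove round its edge, and on it a boss 26 mm in diameter and 14 mm high (24 mm in all), bore 19 mm. 0.1 to 0.35 kg. Slides freely down the spindle. Origin on the bore axis at the disc's underside, z up through the boss. May be absent (None).
- collar: Loose dark steel stop collar, a plain ring 32 mm in diameter and 18 mm high with a through bore of 19 mm, no disc. Origin on the axis at its underside, z up.
- oil_pot: Low open round brass pot, fixed: 54 mm in diameter, 28 mm high, wall 3.5 mm, inner floor 5 mm above the bench. Origin at the centre of its underside.
- beaker: Tall open round steel beaker, fixed: 64 mm in diameter, 92 mm high, wall 3.5 mm, inner floor 5 mm above the bench. Origin at the centre of its underside.
- stand: Dark wood block 46 x 46 x 32 mm, fixed, with one upright hole 17.5 mm in diameter, 26 mm deep, in the middle, in which the dauber stands at the start. Origin at the centre of its underside.
- dauber: Oil dauber, 124 mm, 0.08 kg, loose, upright: brass tip 14 mm across, 27 mm long; over it a flat steel strap (12 mm in y, 3.5 mm in x) which bends over towards +x (underside of the bend 75 mm above the tip) and down as a lip, 20 mm clear of the strap; topped by a wooden grip 14 mm wide in y, 18 mm in x, 78 to 124 mm above the tip. Origin: lowest point of the tip, z up, x to the lip.
- dauber_tip (a point): Lowest point of the dauber's brass tip (same point as its origin).
- dauber_lip (a point): Lower end of the dauber's bent lip, 23.5 mm from the axis along x and 56.5 mm above the tip.
- dauber_grip (a point): Middle of the dauber's wooden grip, 104 mm above the tip, 2 mm from the axis along x.
- driver: Small screwdriver with a black handle, 93 mm long, lying loose: a bystander. Origin at the middle of its underside.
- magnifier: Hand magnifier, 56 x 116 mm, lying loose: a bystander. Origin at the middle of its underside.
- tweezers: Steel tweezers, 116 mm long, lying loose: a bystander. Origin at the middle of their underside.
Not all that is in view belongs to the job. Several things have the shape of the collar; the one meant has the colours described above.

How it is judged:
By the outcome, as a careful person would: the job done as asked, in the order asked, and still so for the second after the job is handed in, with the robot touching nothing.
Of sheave_70, sheave_60, sheave_50, sheave_40 only 3 to 4 are there at a start; the rules pass over those that are not, and their reading is None.
At some moment in a run one of sheave_70, sheave_60, sheave_50, sheave_40 may be knocked a few centimetres aside while the robot is not near it.
It also fails if it takes over 210 s, if anything falls off the work surface, if the arm or the gripper's body presses on something with over 40 N, if the wrist force passes 120 N, or if a joint passes its speed limit or range.

ROBOT

A 6-joint arm with a two-finger parallel gripper is mounted at the origin on a cart in front of the work surface, level with it; the furniture and walls round the work are solid. World frame = base frame: x ahead of the robot, y to its left, z up, the work surface at z = 0. Lengths are in m, angles in degrees, forces in N, time in s.
With the tool pointing down it reaches from about 0.35 to 0.875 m from the base axis. Payload 4.2 kg.
Tool frame: the origin (TCP) lies on the centre line of the jaws, within the pads' length; the fingertips stand 19 mm ahead of it and the grasp point (between the pads) is the TCP; x points along the fingers, y is the direction in which the jaws open and shut, and the axes are right-handed (so a half turn about x gives the same grasp; the last joint's range is limited). The gripper opens to 87 mm and grips with 3 to 60 N. Pads are 19 mm wide; open, the fingers measure 117 mm over their backs; the gripper's body (75 mm by 190 mm) begins 51 mm behind the grasp point.
Start: joints at [81.91, 22.042, 0.453, 0, -68.411, -14.817], TCP at [0.243, 0.576, 0.242] pointing down, gripper open.
Joint ranges: [-179.83, 179.83], [-69.29, 118.12], [-61.27, 80.66], [-181.25, 117.63], [-171.15, -9.14], [-177.46, 177.46]. Speed limits (degrees/s): [159.86, 159.86, 180, 180, 180, 180].

INTERFACE

Orientations are given as a 3x3 rotation matrix whose columns are the frame's x, y, z axes.
In Python, from station import * gives the robot as it stands.
- The arm moves only by the shell command python3 -m creep 'ROWS'. ROWS is JSON, a list of rows, each a list of 5 numbers: the opening, from 0 (shut) to 1 (fully open), then the shift along the world's x, y, z in mm, then the turn about the world's z in rad. In form: [[jaw, x, y, z, turn], ...]. A call has exactly 8 rows; each row is the pose to reach, as a shift and turn from the pose measured when the call began; what a row does not reach only later rows make up. A row lasts 1/10 s, in which the tool goes at most 50 mm and 8.59 degrees, less where a joint would pass 70% of its speed; a pose out of reach is approached as far as the arm can. A call with a gripper value outside its range is refused whole. The fingers move at their own pace and stop on an object; the grip force is fixed at half the most. Time passes only in rows, so rows that repeat a pose let the fingers close, or fill a call up. It gives the time, the measured TCP pose, the force and the opening at its end, in the units of the state.
- sense(): the state, without advancing time (a new reading comes with each control period).
- capture(name): name is "side" or "top" or "wrist"; returns a dict with "image" (420x560x3 uint8, blue, green, red), "z_map" (420x560 float32, m along the optical axis (not along the pixel's ray), 0 where there is no reading), "mtx" (3x3 intrinsics, pixels), "eye" and "attitude" of the camera in the world. Camera axes: x right, y up, looking along -z (the intrinsics and any distortion apply to the point x, -y, -z); pixel columns grow to the right and rows downward; lengths in m; the calibration is good to about 2 mm. A picture is of the moment at which its call begins.
- finish_job(): hands the job in, once; it reports no verdict.
Trained networks look in a picture, given as the dict that the camera call returned (one of the last four; its "shot" number tells which), for a name from the list of things; names that differ only in an ending like _2 or _b are one class to them, and where a whole thing is asked for, a point or a joint stands for the part that bears it (a point fixed in the world has none). Each returns a list of dicts, best first, with "confidence" (0 to 1); they miss things now and then, are a little off and sometimes report something else, mostly with a low value. They report only what shows in the picture. A call takes as long as a camera call. They do not tell look-alikes from the thing itself.
- look_for(picture, thing): "box" ([left, top, right, bottom] in pixels, round what is visible of it).
- mark_of(picture, thing): "centre" ([column, row] in pixels: a listed point, or the origin of a listed thing).
The state is a dict: "time_s": time; "joints": joint angles; "joint_velocities": joint speeds; "effort": joint torques, N m; "tcp_pos": TCP position; "ee_rot": TCP orientation; "wrist_force": force on the tool from outside, world axes, zero at the start; "moment": the same for the moment, N m; "gripper_width": opening from 0.0 (shut) to 1.0 (fully open).
Only numpy, scipy, OpenCV 4.12 (cv2) and the standard library are available. Lean on these libraries where they do the work, as an engineer would, in place of code of your own. Each camera call takes 0.05 s, during which the arm holds its last target.

## Working session

There is one attempt and no reset: what is moved stays moved. The work goes in short steps, Python scripts to look and compute and a shell command to move; the robot and the scene stay as the last step left them, time stands still between calls to the robot, and variables do not carry over. Pictures are saved under pics/ and viewed, and the job is handed in when it is done.

```bash
ls; mkdir -p pics; python3 - <<'E'
from station import *
import cv2,numpy as np
s=sense();print(s['time_s'],s['tcp_pos'],s['gripper_width'],s['joints']);print(np.round(s['ee_rot'],3))
for n in ['side','top','wrist']:
    p=capture(n);cv2.imwrite(f'pics/{n}0.png',p['image']);print(n,p['eye'],np.round(p['attitude'],3).tolist(),p['mtx'].tolist(),[k for k in p])
E
```

```text
pics
0.0 [0.24303129 0.57521369 0.24045406] 0.999700369062975 [ 8.19108325e+01  2.20922040e+01  3.80565035e-01 -2.73159797e-02
 -6.84114846e+01 -1.48159006e+01]
[[-0.001 -0.389 -0.921]
 [-0.002 -0.921  0.389]
 [-1.     0.002 -0.   ]]
side [0.45116262 1.3035863  0.95640973] [[-1.0, -0.019, 0.003], [0.014, -0.607, 0.795], [-0.013, 0.794, 0.607]] [[538.502246944366, 0.0, 281.4116552014621], [0.0, 538.502246944366, 210.28315161997628], [0.0, 0.0, 1.0]] ['image', 'z_map', 'mtx', 'eye', 'attitude', 'shot']
top [0.26141121 0.20487208 1.08030668] [[-0.08, 0.975, -0.208], [-0.997, -0.077, 0.021], [0.005, 0.209, 0.978]] [[409.3909932096881, 0.0, 271.91519817964365], [0.0, 409.3909932096881, 211.77235799561976], [0.0, 0.0, 1.0]] ['image', 'z_map', 'mtx', 'eye', 'attitude', 'shot']
wrist [0.30939651 0.54743273 0.38283145] [[-0.391, 0.889, 0.24], [-0.921, -0.378, -0.099], [0.002, -0.26, 0.966]] [[326.05670518329947, 0.0, 286.40492389478544], [0.0, 326.05670518329947, 207.30128554712203], [0.0, 0.0, 1.0]] ['image', 'z_map', 'mtx', 'eye', 'attitude', 'shot']
```

View pics/side0.png

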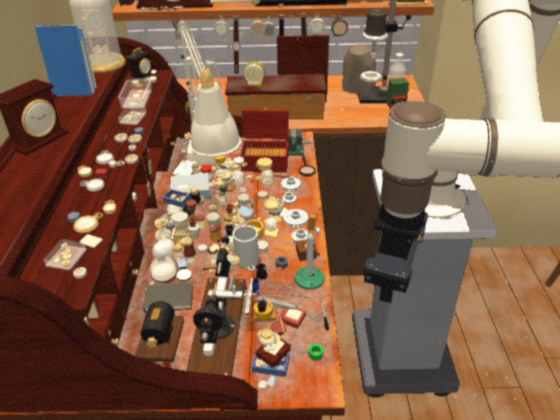

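View pics/top0.png

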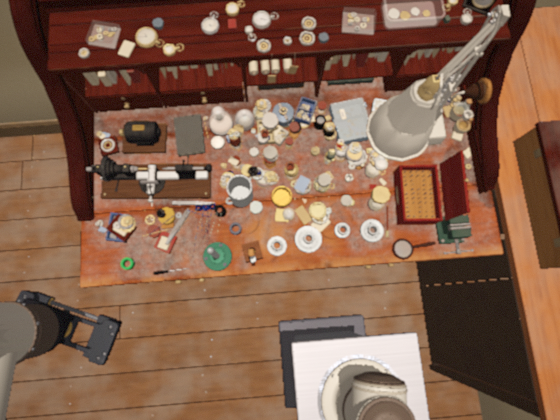

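View pics/wrist0.png

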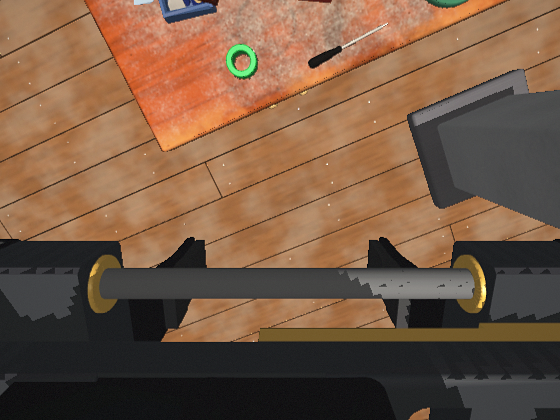

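```bash
cat > h.py <<'E'
from station import *
import cv2,numpy as np
def ray(p,uv):
    K=p['mtx'];R=np.array(p['attitude'])
    d=np.array([(uv[0]-K[0,2])/K[0,0],-(uv[1]-K[1,2])/K[1,1],-1.0]);return R@d
def at_z(p,uv,z):
    d=ray(p,uv);e=np.array(p['eye']);return e+d*(z-e[2])/d[2]
def proj(p,X):
    R=np.array(p['attitude']);c=R.T@(np.asarray(X,float)-p['eye']);K=p['mtx']
    return np.array([K[0,2]+K[0,0]*c[0]/-c[2],K[1,2]-K[1,1]*c[1]/-c[2]])
def cloud(p):
    z=p['z_map'];K=p['mtx'];R=np.array(p['attitude'])
    v,u=np.mgrid[:z.shape[0],:z.shape[1]]
    c=np.stack([(u-K[0,2])/K[0,0]*z,-(v-K[1,2])/K[1,1]*z,-z],-1)
    W=c@R.T+p['eye'];W[z==0]=np.nan;return W
def crop(p,l,t,r,b,f,name):
    cv2.imwrite('pics/'+name,cv2.resize(p['image'][t:b,l:r],None,fx=f,fy=f,interpolation=cv2.INTER_CUBIC))
E
python3 - <<'E'
from h import *
zz=dict(spindle=0,spindle_top=.146,sheave_70=0,sheave_60=0,sheave_50=0,sheave_40=0,collar=0,oil_pot=0,beaker=0,stand=0,dauber=.006,dauber_grip=.11,driver=0,magnifier=0,tweezers=0)
for n in ['top','side']:
    p=capture(n)
    for t,z in zz.items():
        m=mark_of(p,t)
        print(n,t,[(np.round(a['centre']).tolist(),round(a['confidence'],2),np.round(at_z(p,a['centre'],z)[:2],3).tolist()) for a in m[:3]])
    crop(p,*((90,130,450,290) if n=='top' else (140,130,350,400)),2.2,f'{n}1.png')
E
```

```text
top spindle [([217.0, 257.0], 0.91, [0.38, 0.336])]
top spindle_top [([208.0, 250.0], 0.84, [0.381, 0.337])]
top sheave_70 [([373.0, 234.0], 0.87, [0.409, -0.082]), ([306.0, 240.0], 0.85, [0.407, 0.098]), ([339.0, 228.0], 0.67, [0.432, 0.007])]
top sheave_60 [([373.0, 234.0], 0.87, [0.409, -0.082]), ([306.0, 240.0], 0.85, [0.407, 0.098]), ([339.0, 228.0], 0.67, [0.432, 0.007])]
top sheave_50 [([373.0, 234.0], 0.87, [0.409, -0.082]), ([306.0, 240.0], 0.85, [0.407, 0.098]), ([339.0, 228.0], 0.67, [0.432, 0.007])]
top sheave_40 [([373.0, 234.0], 0.87, [0.409, -0.082]), ([306.0, 240.0], 0.85, [0.407, 0.098]), ([339.0, 228.0], 0.67, [0.432, 0.007])]
top collar [([234.0, 228.0], 0.57, [0.455, 0.285]), ([125.0, 264.0], 0.52, [0.383, 0.576])]
top oil_pot [([280.0, 198.0], 0.83, [0.528, 0.156])]
top beaker [([239.0, 196.0], 0.7, [0.541, 0.267]), ([214.0, 258.0], 0.45, [0.379, 0.343])]
top stand [([252.0, 252.0], 0.76, [0.385, 0.242])]
top dauber [([253.0, 252.0], 0.63, [0.384, 0.239])]
top dauber_grip [([253.0, 250.0], 0.41, [0.378, 0.237])]
top driver [([170.0, 275.0], 0.55, [0.344, 0.46]), 
[... 906 characters left out ...]
398, 0.185]), ([288.0, 202.0], 0.61, [0.425, 0.013])]
side collar [([313.0, 352.0], 0.74, [0.384, 0.563]), ([278.0, 266.0], 0.67, [0.459, 0.289]), ([287.0, 187.0], 0.64, [0.428, -0.064])]
side oil_pot [([252.0, 233.0], 0.52, [0.53, 0.155])]
side beaker [([248.0, 262.0], 0.79, [0.537, 0.271]), ([309.0, 251.0], 0.65, [0.376, 0.233])]
side stand [([309.0, 256.0], 0.48, [0.376, 0.254])]
side dauber [([325.0, 316.0], 0.29, [0.351, 0.464])]
side dauber_grip [([307.0, 220.0], 0.53, [0.383, 0.24])]
side driver [([324.0, 318.0], 0.57, [0.353, 0.464])]
side magnifier [([304.0, 167.0], 0.74, [0.368, -0.179])]
side tweezers [([248.0, 295.0], 0.47, [0.532, 0.388]), ([280.0, 263.0], 0.27, [0.454, 0.279])]
```

```bash
sleep 0
```

```text
(no output)
```

View pics/top1.png

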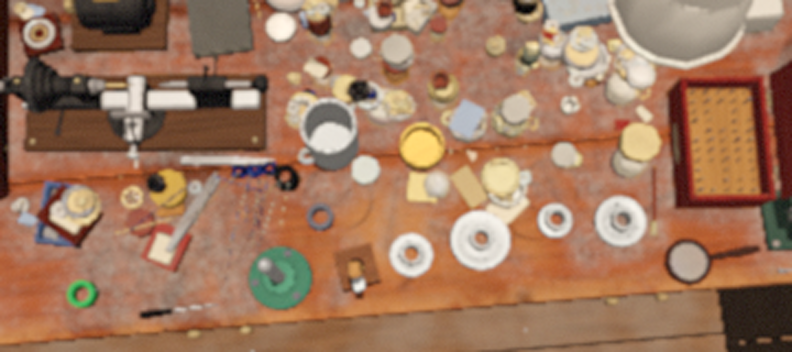

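View pics/side1.png

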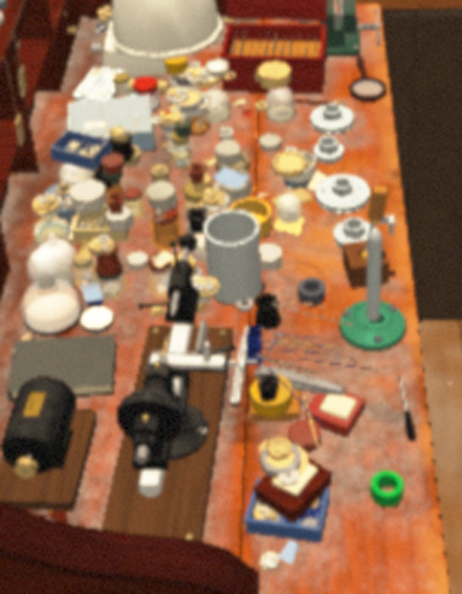

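```bash
cat >> h.py <<'E'
def fitc(P):
    A=np.c_[2*P,np.ones(len(P))];s=np.linalg.lstsq(A,(P**2).sum(1),rcond=None)[0];return s[:2],np.sqrt(max(s[2]+s[:2]@s[:2],0))
E
python3 - <<'E'
from h import *
C={}
for n in ['top','side']:
    p=capture(n);W=cloud(p).reshape(-1,3);C[n]=W
    ok=~np.isnan(W[:,0]);W=W[ok]
    def near(c,r,z0,z1): 
        d=np.hypot(W[:,0]-c[0],W[:,1]-c[1]);return W[(d<r)&(W[:,2]>z0)&(W[:,2]<z1)]
    def med(Q):
        return (len(Q),np.round(np.r_[(Q[:,:2].min(0)+Q[:,:2].max(0))/2,Q[:,:2].mean(0),Q[:,:2].max(0)-Q[:,:2].min(0),np.percentile(Q[:,2],[5,50,95])],4).tolist()) if len(Q) else 0
    print(n)
    print('bench',med(near((.36,.41),.02,-.02,.02)))
    print('spin',med(near((.378,.335),.03,.05,.16)))
    print('foot',med(near((.378,.335),.05,.002,.03)))
    print('grip',med(near((.383,.24),.035,.08,.14)))
    print('stand',med(near((.383,.24),.045,.02,.04)))
    for c in [(.398,.175),(.412,.095),(.428,.005),(.413,-.08)]:
        print('sh disc',med(near(c,.045,.005,.014)),'boss',med(near(c,.045,.018,.03)))
    print('collar',med(near((.457,.287),.025,.010,.025)))
    print('pot',med(near((.53,.156),.04,.02,.035)))
    print('beaker',med(near((.54,.27),.045,.08,.1)))
E
```

```text
top
bench (184, [0.3603, 0.4096, 0.3601, 0.4099, 0.0375, 0.0377, -0.0029, 0.0004, 0.0039])
spin (73, [0.3831, 0.3344, 0.3812, 0.3325, 0.0147, 0.0145, 0.0624, 0.1329, 0.1465])
foot (690, [0.379, 0.3345, 0.3799, 0.3338, 0.0944, 0.095, 0.0026, 0.0113, 0.0203])
grip (68, [0.3688, 0.2423, 0.3689, 0.2412, 0.0277, 0.014, 0.0812, 0.1264, 0.1317])
stand (262, [0.387, 0.2426, 0.3887, 0.2425, 0.0518, 0.0522, 0.0285, 0.0326, 0.0356])
sh disc (208, [0.3931, 0.1812, 0.397, 0.1779, 0.0595, 0.0741, 0.0063, 0.0103, 0.0133]) boss (43, [0.3984, 0.177, 0.3981, 0.1772, 0.0244, 0.024, 0.0193, 0.0238, 0.0275])
sh disc (469, [0.4128, 0.0898, 0.4105, 0.0931, 0.084, 0.0754, 0.0062, 0.0097, 0.0129]) boss (46, [0.4242, 0.0867, 0.4139, 0.0923, 0.0532, 0.0398, 0.0205, 0.0243, 0.0274])
sh disc (108, [0.4308, 0.0148, 0.4268, 0.007, 0.0777, 0.0628, 0.0056, 0.0099, 0.0132]) boss (46, [0.4318, 0.0154, 0.427, 0.003, 0.035, 0.0543, 0.0202, 0.0247, 0.0268])
sh disc (354, [0.4113, -0.0804, 0.4178, -0.0799, 0.0864, 0.0807, 0.0057, 0.0101, 0.013]) boss (43, [0.4193, -0.0767, 0.4192, -0.0775, 0.0254, 0.0247, 0.02, 0.0241, 0.
[... 919 characters left out ...]
0.0056, 0.0083, 0.0122]) boss (51, [0.4249, 0.0872, 0.4211, 0.089, 0.057, 0.0434, 0.0188, 0.0218, 0.0289])
sh disc (58, [0.4229, 0.0046, 0.4236, 0.0083, 0.0363, 0.0373, 0.0062, 0.009, 0.0132]) boss (39, [0.4333, 0.015, 0.43, 0.0116, 0.0449, 0.0563, 0.0186, 0.0224, 0.0287])
sh disc (135, [0.4162, -0.0808, 0.4162, -0.0732, 0.0593, 0.076, 0.0058, 0.0085, 0.0126]) boss (28, [0.4162, -0.0748, 0.417, -0.0753, 0.0221, 0.0283, 0.0186, 0.0214, 0.0253])
collar (85, [0.4491, 0.2834, 0.4493, 0.285, 0.0283, 0.0362, 0.0105, 0.0156, 0.0197])
pot (73, [0.5255, 0.1479, 0.5232, 0.1422, 0.05, 0.0623, 0.0203, 0.0255, 0.0314])
beaker (197, [0.5397, 0.2618, 0.5397, 0.2628, 0.0607, 0.0672, 0.0811, 0.0869, 0.0924])
```

```bash
python3 -m creep '[[1,20,-40,10,0.13],[1,40,-85,20,0.26],[1,60,-130,30,0.4],[1,80,-175,30,0.4],[1,95,-220,30,0.4],[1,105,-265,30,0.4],[1,110,-290,30,0.4],[1,110,-290,30,0.4]]'; python3 - <<'E'
from h import *
s=sense();print(s['tcp_pos'],np.round(s['ee_rot'],3).tolist())
p=capture('wrist');cv2.imwrite('pics/w1.png',p['image'])
print(p['eye'])
for t,z in dict(stand=0,dauber_grip=.11,dauber_lip=.0625,spindle_top=.146).items():
    m=mark_of(p,t)
    print(t,[(np.round(a['centre']).tolist(),round(a['confidence'],2),np.round(at_z(p,a['centre'],z)[:2],4).tolist()) for a in m[:3]])
E
```

```text
time_s: 2.65
tcp_pos: [0.3534, 0.2828, 0.2721]
ee_rot: [[0.0, -0.003, -1.0], [0.001, -1.0, 0.003], [-1.0, -0.001, -0.0]]
wrist_force: [0.6, 1.3, 0.4]
gripper_width: 0.999
[0.35338034 0.28284142 0.27211062] [[0.0, -0.003, -1.0], [0.001, -1.0, 0.003], [-1.0, -0.001, -0.0]]
[0.42517307 0.28207142 0.41438927]
stand [([318.0, 150.0], 0.66, [0.3875, 0.2421])]
dauber_grip [([284.0, 96.0], 0.68, [0.4451, 0.2842]), ([331.0, 174.0], 0.58, [0.3754, 0.24])]
dauber_lip [([326.0, 183.0], 0.62, [0.3583, 0.2393])]
spindle_top []
```

View pics/w1.png

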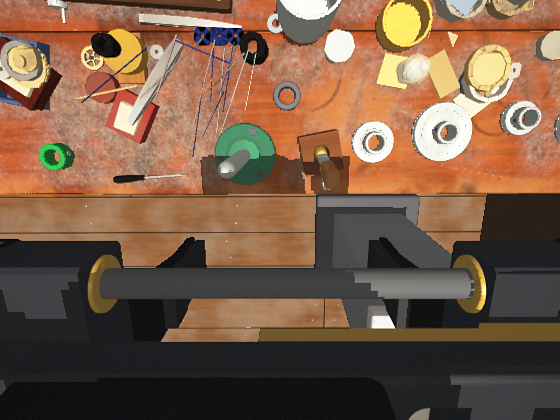

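```bash
python3 - <<'E'
from h import *
p=capture('wrist');crop(p,270,110,370,210,6,'w2.png')
W=cloud(p)
Q=W.reshape(-1,3);d=np.hypot(Q[:,0]-.38,Q[:,1]-.242)
G=Q[(d<.04)&(Q[:,2]>.1)];print(len(G),G.mean(0),G.min(0),G.max(0))
T=G[G[:,2]>.118];print(len(T),T.mean(0));print(cv2.minAreaRect((T[:,:2]*1000).astype(np.float32)))
S=Q[(d<.04)&(Q[:,2]>.028)&(Q[:,2]<.036)]
print(cv2.minAreaRect((S[:,:2]*1000).astype(np.float32)))
L=Q[(d<.04)&(Q[:,2]>.05)&(Q[:,2]<.09)];print(len(L),L.mean(0),L.min(0),L.max(0))
S=Q[(np.hypot(Q[:,0]-.38,Q[:,1]-.335)<.03)&(Q[:,2]>.05)];print(len(S),S.mean(0),S[np.argsort(-S[:,2])[:15]].mean(0))
E
```

```text
39601 [0.37854788 0.25000982 0.34573086] [0.34030247 0.20597108 0.10015039] [0.39263045 0.28199816 0.37388445]
39507 [0.37854413 0.25002345 0.34629378]
((366.4941711425781, 244.06236267089844), (75.98163604736328, 52.33164978027344), 89.76627349853516)
((387.1269836425781, 241.55393981933594), (46.119754791259766, 46.08753204345703), 10.8995943069458)
101 [0.37433381 0.24340613 0.07083641] [0.35476765 0.23642606 0.05014741] [0.38525477 0.24859787 0.08958446]
32614 [0.37987192 0.33018417 0.34402773] [0.37981157 0.32100332 0.37299893]
```

View pics/w2.png

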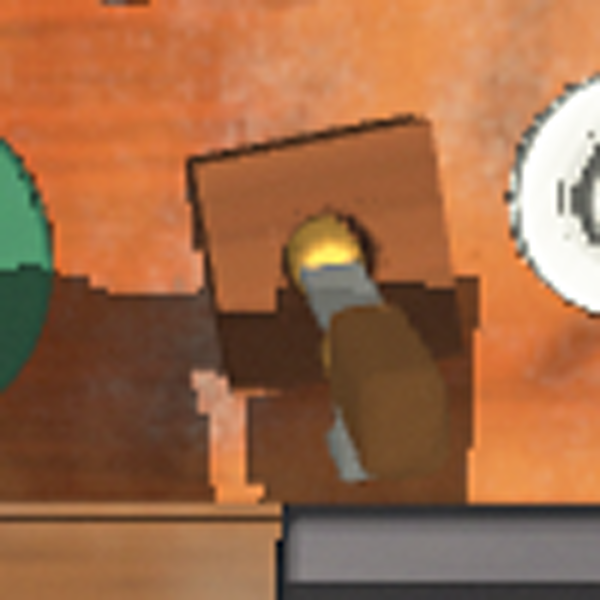

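```bash
python3 - <<'E'
from h import *
p=capture('wrist');W=cloud(p)
sub=W[110:200,280:360].reshape(-1,3)
for a,b in [(.05,.08),(.08,.09),(.09,.1),(.1,.11),(.11,.12),(.12,.126),(.126,.14)]:
    T=sub[(sub[:,2]>a)&(sub[:,2]<=b)]
    if len(T)>3: print(a,len(T),T.mean(0).round(4),cv2.minAreaRect((T[:,:2]*1000).astype(np.float32)))
for uv,z in [((326,184),.0625),((330,189),.0625),((324,150),.033),((344,180),.13),((334,163),.13),((333,188),.13),((343,187),.13)]: print(uv,at_z(p,uv,z).round(4))
# project hypothesised model
for th in (180,185,190,195):
    c,s=np.cos(np.radians(th)),np.sin(np.radians(th));o=np.array([.387,.2416])
    def P(x,y,z): return proj(p,[o[0]+c*x-s*y,o[1]+s*x+c*y,z+.006]).round(1)
    print(th,'lip',P(23.5e-3,0,.0565),'griptop',P(-.007,.007,.124),P(-.007,-.007,.124),P(.011,.007,.124),P(.011,-.007,.124))
E
```

```text
0.05 69 [0.3761 0.2431 0.0649] ((370.661376953125, 243.76425170898438), (10.680392265319824, 30.361982345581055), 82.01654052734375)
0.08 30 [0.3684 0.2447 0.0837] ((370.8074645996094, 244.66421508789062), (10.981269836425781, 30.717544555664062), 80.5976791381836)
0.09 45 [0.3822 0.2442 0.0947] ((379.5539855957031, 245.1652374267578), (8.3431978225708, 18.567909240722656), 53.59347915649414)
0.1 55 [0.3808 0.2443 0.1049] ((378.9442138671875, 245.1460723876953), (7.985680103302002, 18.01316261291504), 52.26625442504883)
0.11 57 [0.3796 0.2443 0.1153] ((377.63568115234375, 244.8612823486328), (8.137140274047852, 18.14406967163086), 50.288021087646484)
0.12 75 [0.3748 0.2428 0.1241] ((372.9783630371094, 241.1599578857422), (18.050106048583984, 13.628223419189453), 5.351900577545166)
0.126 229 [0.3732 0.2412 0.1276] ((372.8302917480469, 241.45252990722656), (16.339853286743164, 13.40864372253418), 1.7326407432556152)
(326, 184) [0.3568 0.2428 0.0625]
(330, 189) [0.3512 0.2382 0.0625]
(324, 150) [0.3909 0.2427 0.033 ]
(344, 180) [0.3735 0.2354 0.13  ]
(334, 163) [0.3884 0.2448 0.13  ]
(333, 188) [0.3663 0.2448 0.13  ]
(343, 187) [0.3672 0.236  0.13  ]
180 lip [327.3 177.9] griptop [346.  156.6] [329.8 156.6] [345.  177.2] [329.1 177.2]
185 lip [329.1 177.9] griptop [345.3 155.9] [329.1 157.3] [346.1 176.4] [330.2 177.8]
190 lip [331.  177.6] griptop [344.5 155.3] [328.5 158.1] [347.2 175.6] [331.4 178.4]
195 lip [332.9 177.2] griptop [343.7 154.7] [327.9 159. ] [348.1 174.7] [332.6 178.8]
```

```bash
python3 - <<'E'
from h import *
s=sense();print(np.round(s['joints'],1))
E
```

```text
[ 59.6   3.8 -19.2   0.  -66.9  30.4]
```

```bash
python3 -m creep '[[1,5,-10,0,-0.14],[1,10,-20,0,-0.28],[1,15,-30,0,-0.42],[1,20,-40,0,-0.56],[1,22,-41,0,-0.7],[1,22,-41,0,-0.84],[1,22,-41,0,-0.98],[1,22,-41,0,-1.12]]' | tail -4;  python3 -m creep '[[1,0,0,-15,-0.13],[1,0,0,-30,-0.26],[1,0,0,-45,-0.4],[1,0,0,-60,-0.4],[1,0,0,-75,-0.4],[1,0,0,-85,-0.4],[1,0,0,-85,-0.4],[1,0,0,-85,-0.4]]'; python3 - <<'E'
from h import *
s=sense();print(s['tcp_pos'],np.round(s['ee_rot'],3).tolist(),s['joints'].round(1) if hasattr(s['joints'],'round') else s['joints'])
p=capture('wrist');cv2.imwrite('pics/w3.png',p['image'])
p=capture('side');crop(p,220,160,380,330,4,'s3.png')
E
```

```text
tcp_pos: [0.375, 0.2463, 0.2711]
ee_rot: [[-0.001, -0.902, -0.433], [-0.0, -0.433, 0.902], [-1.0, 0.001, -0.0]]
wrist_force: [0.2, -0.2, -0.3]
gripper_width: 1.001
time_s: 4.6
tcp_pos: [0.3753, 0.2468, 0.1863]
ee_rot: [[-0.0, -0.999, -0.048], [-0.0, -0.048, 0.999], [-1.0, 0.0, -0.0]]
wrist_force: [-0.3, -0.4, 0.5]
gripper_width: 1.0
[0.3752958  0.24676444 0.18633213] [[-0.0, -0.999, -0.048], [-0.0, -0.048, 0.999], [-1.0, 0.0, -0.0]] [ 54.2   7.9 -27.8  -0.  -54.3 -51.4]
```

View pics/w3.png

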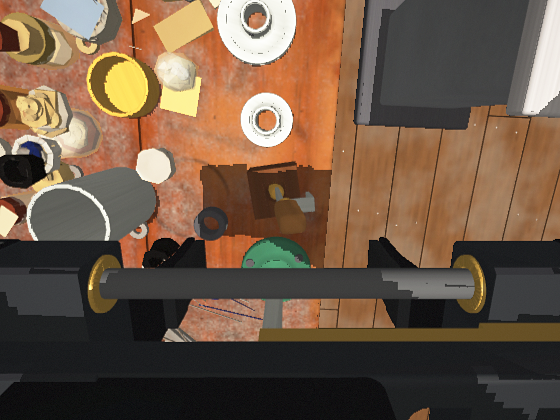

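View pics/s3.png

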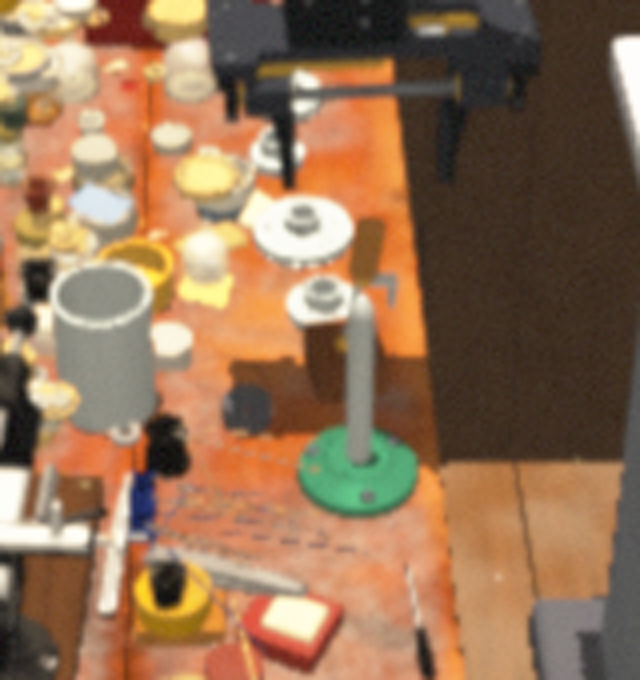

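```bash
python3 -m creep '[[1,0,-5,-15,0],[1,0,-5,-30,0],[1,0,-5,-45,0],[1,0,-5,-60,0],[1,0,-5,-70,0],[1,0,-5,-75,0],[1,0,-5,-75,0],[1,0,-5,-75,0]]';python3 - <<'E'
from h import *
p=capture('side');crop(p,220,160,380,330,4,'s4.png')
E
```

```text
time_s: 5.5
tcp_pos: [0.3758, 0.2423, 0.1124]
ee_rot: [[0.001, -0.999, -0.048], [0.002, -0.048, 0.999], [-1.0, -0.001, 0.002]]
wrist_force: [0.4, 0.6, -0.2]
gripper_width: 1.003
```

View pics/s4.png

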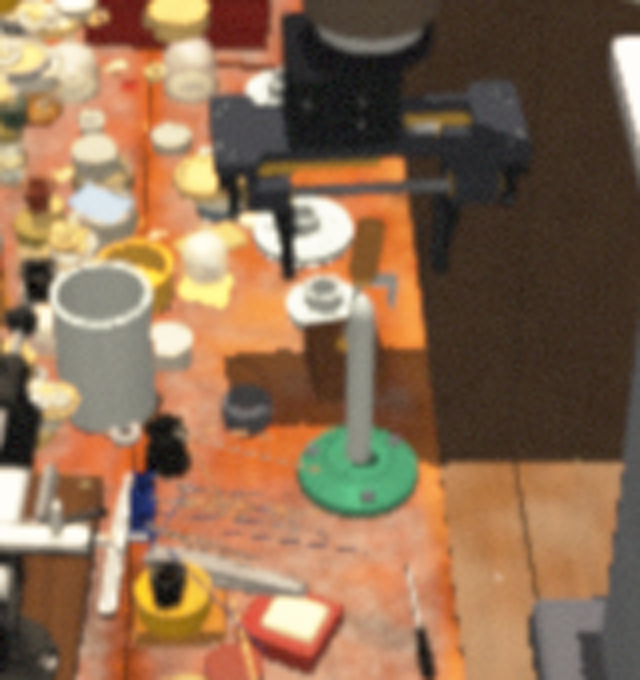

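```bash
python3 -m creep '[[0,0,0,0,0],[0,0,0,0,0],[0,0,0,0,0],[0,0,0,0,0],[0,0,0,0,0],[0,0,0,0,0],[0,0,0,0,0],[0,0,0,0,0]]';python3 -m creep '[[0,0,0,0,0],[0,0,0,0,0],[0,0,0,0,0],[0,0,0,5,0],[0,0,0,15,0],[0,0,0,25,0],[0,0,0,35,0],[0,0,0,35,0]]';python3 - <<'E'
from h import *
p=capture('side');crop(p,220,160,380,330,4,'s5.png')
p=capture('wrist');cv2.imwrite('pics/w5.png',p['image'])
E
```

```text
time_s: 6.35
tcp_pos: [0.3758, 0.2423, 0.1125]
ee_rot: [[0.001, -0.999, -0.048], [0.002, -0.048, 0.999], [-1.0, -0.001, 0.002]]
wrist_force: [-0.7, -0.4, 1.1]
gripper_width: 0.354
time_s: 7.15
tcp_pos: [0.3758, 0.2426, 0.1487]
ee_rot: [[0.002, -0.999, -0.048], [0.004, -0.048, 0.999], [-1.0, -0.002, 0.004]]
wrist_force: [0.6, -0.3, -0.1]
gripper_width: 0.203
```

View pics/s5.png

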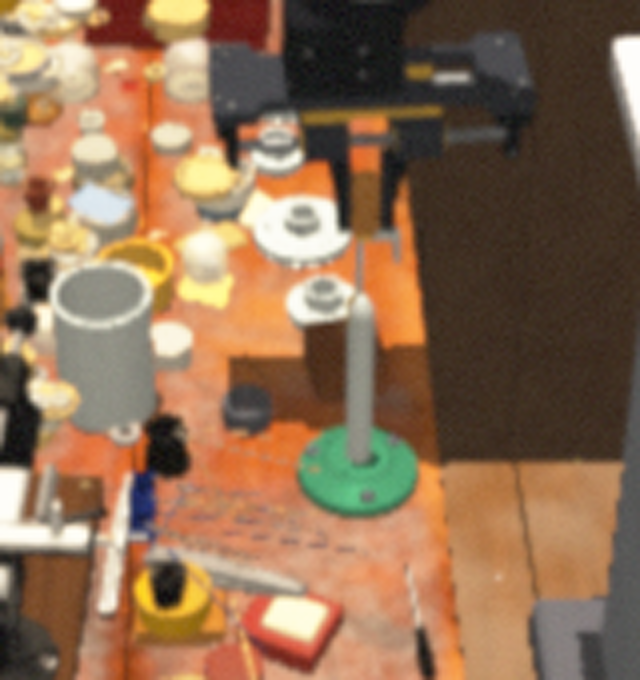

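View pics/w5.png

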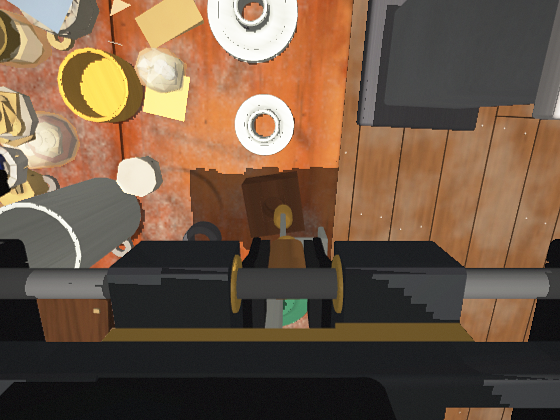

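```bash
python3 -m creep '[[0,0,0,30,0],[0,0,0,60,0],[0,10,-5,90,0],[0,30,-20,100,0],[0,60,-40,100,0],[0,90,-60,100,0],[0,120,-75,100,0],[0,135,-85,100,0]]';python3 - <<'E'
from h import *
s=sense();print(s['tcp_pos'])
p=capture('side');crop(p,180,100,320,270,4,'s6.png')
for t in ['dauber_tip','dauber_lip','oil_pot']: print(t,mark_of(p,t)[:2])
p=capture('wrist');cv2.imwrite('pics/w6.png',p['image'])
t=s['tcp_pos']
for k in ['dauber_tip','dauber_lip','oil_pot']:
    z={'dauber_tip':t[2]-.1065,'dauber_lip':t[2]-.05,'oil_pot':0}[k]
    for m in mark_of(p,k)[:2]: print(k,m,at_z(p,m['centre'],z))
p=capture('top');crop(p,200,140,340,280,4,'t6.png')
for k in ['oil_pot','beaker']:
    for m in mark_of(p,k)[:2]: print(k,m,at_z(p,m['centre'],0))
E
```

```text
time_s: 8.05
tcp_pos: [0.5115, 0.1559, 0.2461]
ee_rot: [[-0.001, -0.999, -0.046], [0.001, -0.046, 0.999], [-1.0, 0.001, 0.001]]
wrist_force: [0.0, 0.3, -0.7]
gripper_width: 0.206
[0.51147449 0.15585756 0.24613685]
dauber_tip [{'centre': [259.5, 193.9], 'confidence': 0.46}]
dauber_lip []
oil_pot [{'centre': [291.6, 216.7], 'confidence': 0.69}, {'centre': [281.2, 266.7], 'confidence': 0.66}]
dauber_tip {'centre': [282.4, 209.1], 'confidence': 0.8} [0.5136587  0.15393138 0.13963685]
dauber_lip {'centre': [319.6, 236.1], 'confidence': 0.61} [0.48975061 0.15479767 0.19613685]
oil_pot {'centre': [268.6, 178.2], 'confidence': 0.56} [0.53166191 0.15466397 0.        ]
oil_pot {'centre': [276.7, 197.3], 'confidence': 0.4} [0.52977914 0.16511508 0.        ]
beaker {'centre': [279.2, 194.6], 'confidence': 0.57} [0.53679455 0.15770758 0.        ]
beaker {'centre': [239.3, 194.3], 'confidence': 0.36} [0.54613803 0.26591911 0.        ]
```

View pics/s6.png

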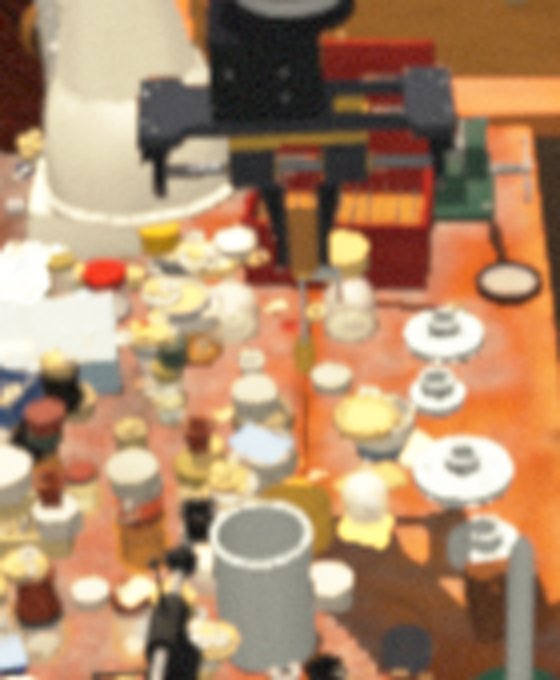

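View pics/w6.png

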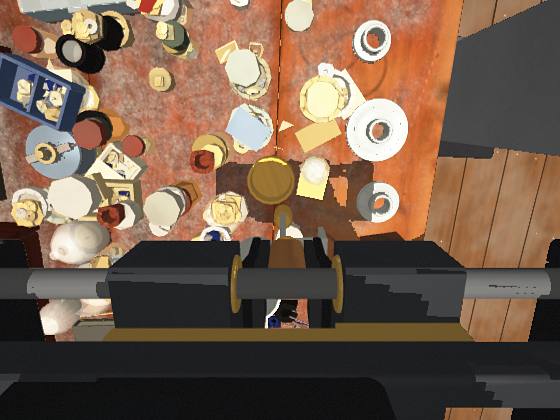

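```bash
python3 - <<'E'
from h import *
p=capture('wrist');W=cloud(p).reshape(-1,3)
d=np.hypot(W[:,0]-.527,W[:,1]-.154)
Q=W[(d<.04)&(W[:,2]>.0)&(W[:,2]<.04)]
for a,b in [(.022,.033)]:
    T=Q[(Q[:,2]>a)&(Q[:,2]<b)];print(len(T),T.min(0),T.max(0));print(cv2.minEnclosingCircle((T[:,:2]*1000).astype(np.float32)))
F=Q[Q[:,2]<.02];dd=F[np.hypot(F[:,0]-.527,F[:,1]-.152)<.02];print(np.percentile(dd[:,2],[5,50,95]))
# brass colour rim
E
```

```text
537 [0.48734203 0.11634731 0.02208558] [0.55464187 0.17993718 0.03293198]
((522.3623657226562, 147.1309051513672), 35.14595031738281)
[0.00285708 0.00414806 0.0054607 ]
```

```bash
python3 - <<'E'
from h import *
p=capture('wrist');W=cloud(p)
I=p['image'];crop(p,230,140,330,240,6,'w7.png')
m=(abs(W[...,2]-.027)<.004);m[:, :240]=0;m[:,297:]=0;m[:150]=0;m[208:]=0
v,u=np.nonzero(m);pts=W[m][:,:2];print(len(pts))
best=None
rng=np.random.default_rng(0)
for _ in range(2000):
    i=rng.choice(len(pts),3,replace=False)
    c,r=fitc(pts[i])
    if .022<r<.029:
        n=(abs(np.hypot(*(pts-c).T)-.0253)<.0025).sum()
        if best is None or n>best[0]: best=(n,c,r)
print(best)
E
```

```text
470
(np.int64(470), array([0.52809687, 0.15290652]), np.float64(0.025330683498883916))
```

View pics/w7.png

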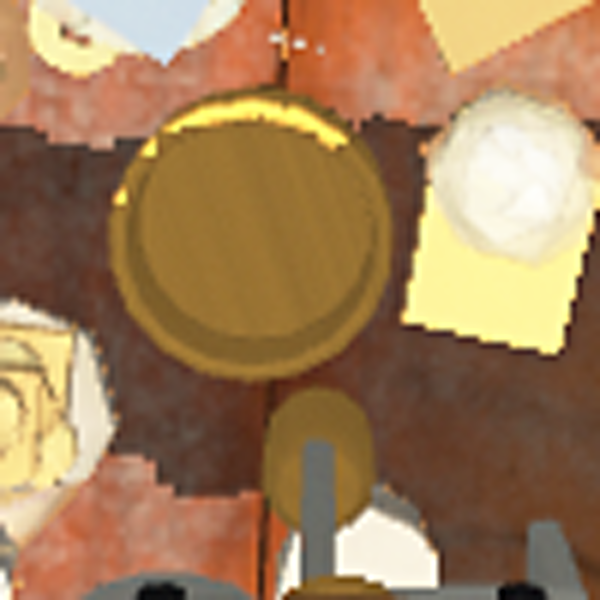

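```bash
python3 -m creep '[[0,8,0,0,0],[0,14,-1,-20,0],[0,14,-1,-50,0],[0,14,-1,-80,0],[0,14,-1,-100,0],[0,14,-1,-112,0],[0,14,-1,-112,0],[0,14,-1,-112,0]]';python3 -m creep '[[0,0,0,-6,0],[0,0,0,-12,0],[0,0,0,-16,0],[0,0,0,-18,0],[0,0,0,-18,0],[0,0,0,-18,0],[0,0,0,-18,0],[0,0,0,-18,0]]';python3 - <<'E'
from h import *
p=capture('wrist');crop(p,180,120,380,270,4,'w8.png')
E
```

```text
time_s: 9.5
tcp_pos: [0.5249, 0.1566, 0.1364]
ee_rot: [[0.002, -0.999, -0.049], [0.003, -0.049, 0.999], [-1.0, -0.002, 0.003]]
wrist_force: [0.0, 0.1, -0.3]
gripper_width: 0.205
time_s: 10.3
tcp_pos: [0.525, 0.1567, 0.1185]
ee_rot: [[0.003, -0.999, -0.049], [0.003, -0.049, 0.999], [-1.0, -0.003, 0.003]]
wrist_force: [0.2, -0.3, -1.4]
gripper_width: 0.201
```

View pics/w8.png

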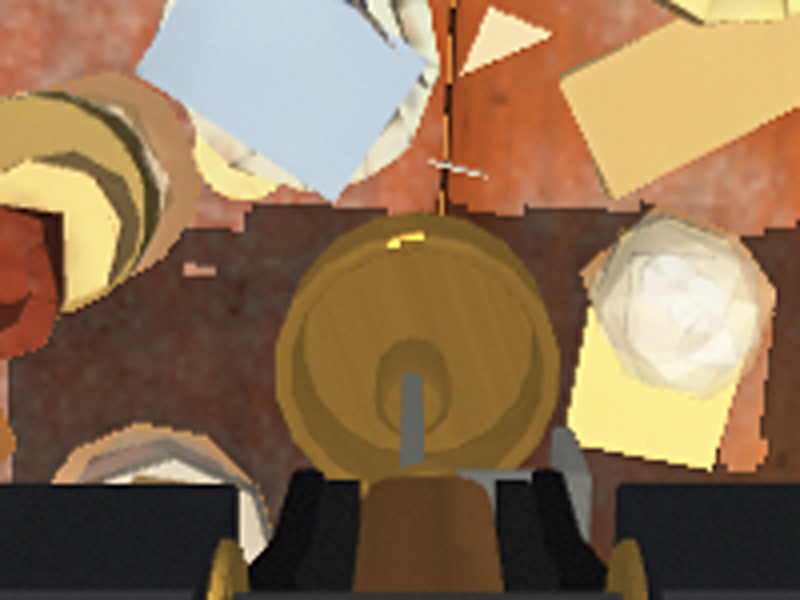

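```bash
python3 -m creep '[[0,0,0,-1,0],[0,0,0,-2,0],[0,0,0,-3,0],[0,0,0,-4,0],[0,0,0,-5,0],[0,0,0,-5,0],[0,0,0,-5,0],[0,0,0,-5,0]]'
```

```text
time_s: 11.15
tcp_pos: [0.525, 0.1567, 0.1135]
ee_rot: [[0.003, -0.999, -0.049], [0.003, -0.049, 0.999], [-1.0, -0.003, 0.003]]
wrist_force: [0.5, -0.1, -0.9]
gripper_width: 0.205
```

```bash
python3 -m creep '[[0,0,0,-1,0],[0,0,0,-2,0],[0,0,0,-3,0],[0,0,0,-3,0],[0,0,0,-3,0],[0,0,0,-3,0],[0,0,0,-3,0],[0,0,0,-3,0]]'
```

```text
time_s: 11.95
tcp_pos: [0.5254, 0.1568, 0.1114]
ee_rot: [[0.004, -0.999, -0.049], [0.003, -0.049, 0.999], [-1.0, -0.004, 0.003]]
wrist_force: [-1.7, 0.0, 5.8]
gripper_width: 0.207
```

```bash
python3 -m creep '[[0,0,0,20,0],[0,0,0,50,0],[0,0,0,90,0],[0,0,0,130,0],[0,-10,10,160,0],[0,-30,30,178,0],[0,-60,60,178,0],[0,-90,90,178,0]]'|tail -4; python3 -m creep '[[0,-20,25,0,0],[0,-35,45,0,0],[0,-50,65,0,0],[0,-60,80,0,0],[0,-60,80,0,0],[0,-60,80,0,0],[0,-60,80,0,0],[0,-60,80,0,0]]';python3 - <<'E'
from h import *
s=sense();t=s['tcp_pos'];print(t)
p=capture('wrist');cv2.imwrite('pics/w9.png',p['image'])
for k,z in [('dauber_tip',t[2]-.107),('spindle_top',.146),('spindle',0),('beaker',0)]:
    for m in mark_of(p,k)[:2]: print(k,m,at_z(p,m['centre'],z))
W=cloud(p);
p=capture('side');crop(p,220,100,360,270,4,'s9.png')
for k in ['dauber_tip','spindle_top']:print(k,mark_of(p,k)[:2])
E
```

```text
tcp_pos: [0.4345, 0.2475, 0.2895]
ee_rot: [[0.004, -0.999, -0.047], [0.004, -0.047, 0.999], [-1.0, -0.004, 0.004]]
wrist_force: [1.0, 1.6, -1.1]
gripper_width: 0.204
time_s: 13.55
tcp_pos: [0.3749, 0.3269, 0.2893]
ee_rot: [[0.004, -0.999, -0.046], [0.004, -0.046, 0.999], [-1.0, -0.004, 0.004]]
wrist_force: [0.5, 0.5, -1.1]
gripper_width: 0.204
[0.37486052 0.32689772 0.28934989]
dauber_tip {'centre': [282.0, 211.6], 'confidence': 0.67} [0.37978004 0.32661108 0.18234989]
spindle_top {'centre': [273.8, 208.2], 'confidence': 0.75} [0.38754344 0.33420872 0.146     ]
spindle {'centre': [279.8, 177.0], 'confidence': 0.83} [0.38567585 0.33113467 0.        ]
beaker {'centre': [155.9, 118.1], 'confidence': 0.58} [0.54687846 0.2623105  0.        ]
dauber_tip [{'centre': [316.0, 220.2], 'confidence': 0.72}]
spindle_top [{'centre': [309.8, 231.7], 'confidence': 0.71}]
```

View pics/s9.png

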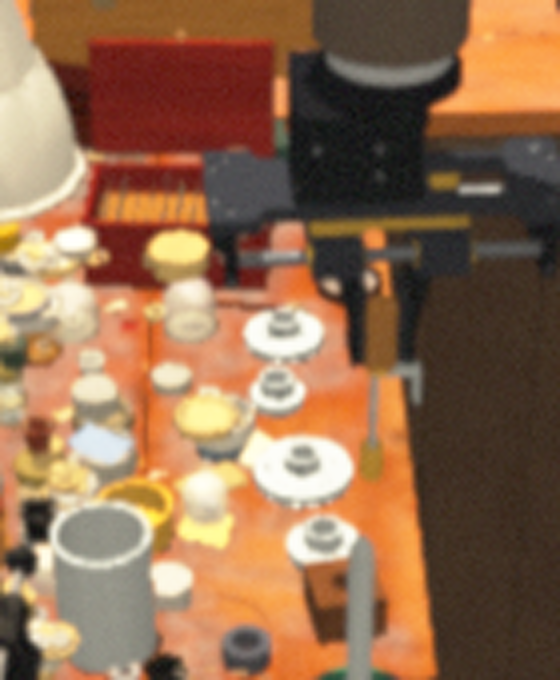

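View pics/w9.png

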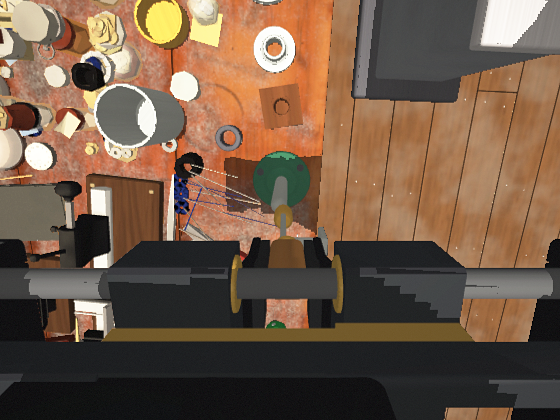

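```bash
python3 - <<'E'
from h import *
p=capture('side');I=p['image']
crop(p,290,205,335,250,14,'s10.png')
e=np.array(p['eye'])
def at(uv,k,val):
    d=ray(p,uv);return e+d*(val-e[k])/d[k]
print(at((313,217.5),1,.327),at((310.2,233),1,.334),at((310.2,255),1,.334))
w=capture('wrist');crop(w,260,160,305,245,9,'w10.png')
W=cloud(w);f=capture('top')
F=W[140:215,245:315].reshape(-1,3)
g=F[(abs(F[:,2]-.003)<.01)]
# green mask foot
m=np.zeros(W.shape[:2],bool);I=w['image'].astype(int);m=(I[...,1]>I[...,2]*1.5)&(I[...,1]>I[...,0]*1.1)
m[:145]=0;m[225:]=0;m[:,:245]=0;m[:,320:]=0
P=W[m];P=P[(P[:,2]>-.01)&(P[:,2]<.03)];print(len(P),P.min(0),P.max(0),cv2.minEnclosingCircle((P[:,:2]*1000).astype(np.float32)))
S=W[190:212,270:290].reshape(-1,3);S=S[(S[:,2]>.04)&(S[:,2]<.15)]
for a,b in [(.04,.08),(.08,.12),(.12,.15)]:
    T=S[(S[:,2]>a)&(S[:,2]<b)];print(a,len(T),T.min(0) if len(T) else'',T.max(0) if len(T) else '')
T=W[200:225,270:292].reshape(-1,3);T=T[(T[:,2]>.17)&(T[:,2]<.215)];print('tip',len(T),T.min(0),T.max(0))
E
```

```text
[0.374796   0.327      0.18738816] [0.38086649 0.334      0.14682834] [0.37951721 0.334      0.07748757]
1958 [ 3.46654933e-01  2.96618596e-01 -3.20123627e-04] [0.4207557  0.36796556 0.01963311] ((383.9798889160156, 333.8033142089844), 37.62224578857422)
0.04 0  
0.08 72 [0.37646732 0.32630761 0.08278126] [0.39093217 0.33181837 0.11974314]
0.12 186 [0.37628991 0.32629561 0.1201115 ] [0.39141071 0.33868573 0.1449071 ]
tip 281 [0.37245    0.31939444 0.18485279] [0.38562805 0.33002981 0.21409897]
```

View pics/s10.png

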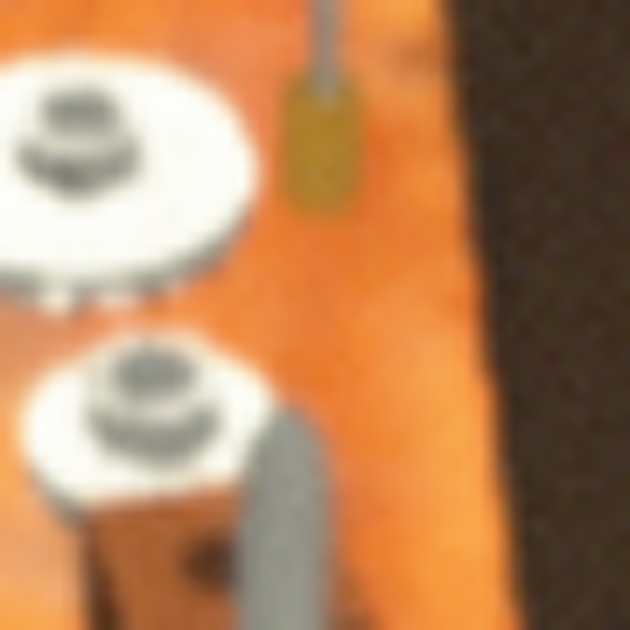

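View pics/w10.png

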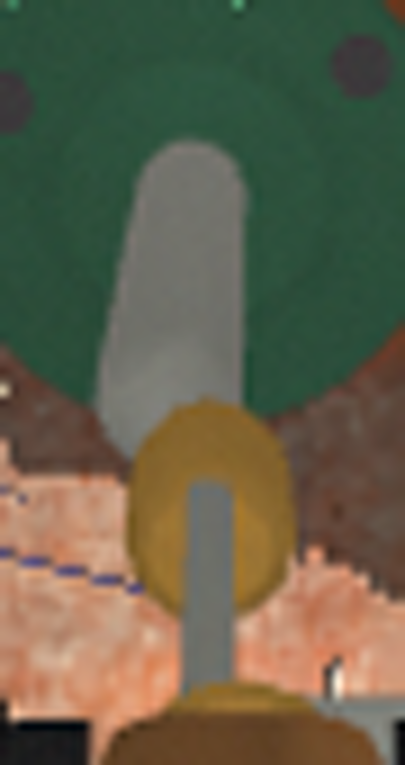

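```bash
python3 - <<'E'
from h import *
p=capture('side')
print(at_z(p,(313,219.5),.182),at_z(p,(310.4,234.2),.146))
E
```

```text
[0.37471246 0.32763479 0.182     ] [0.38057338 0.33739755 0.146     ]
```

```bash
python3 -m creep '[[0,3,4,0,0],[0,5.5,8,0,0],[0,5.5,8,-10,0],[0,5.5,8,-20,0],[0,5.5,8,-26,0],[0,5.5,8,-26,0],[0,5.5,8,-26,0],[0,5.5,8,-26,0]]';python3 - <<'E'
from h import *
p=capture('side');crop(p,290,205,335,250,14,'s11.png')
w=capture('wrist');crop(w,260,160,305,245,9,'w11.png')
E
```

```text
time_s: 14.95
tcp_pos: [0.3802, 0.3357, 0.2639]
ee_rot: [[0.005, -0.999, -0.047], [0.005, -0.047, 0.999], [-1.0, -0.005, 0.005]]
wrist_force: [0.0, 0.3, -1.0]
gripper_width: 0.206
```

View pics/s11.png

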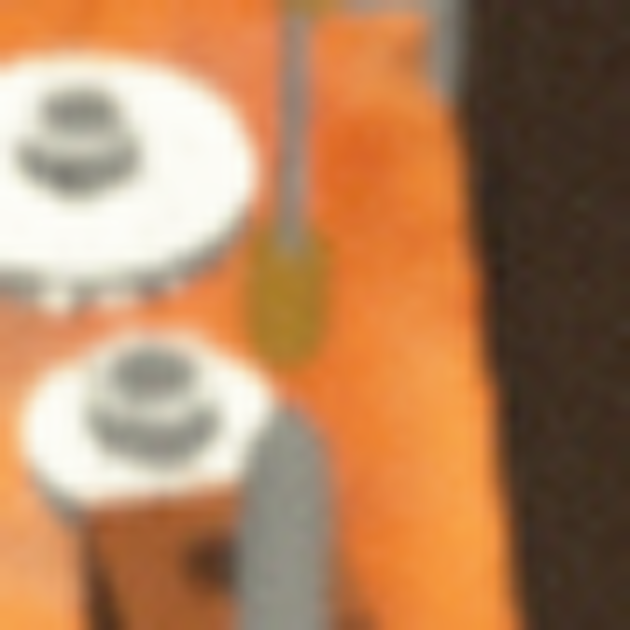

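View pics/w11.png

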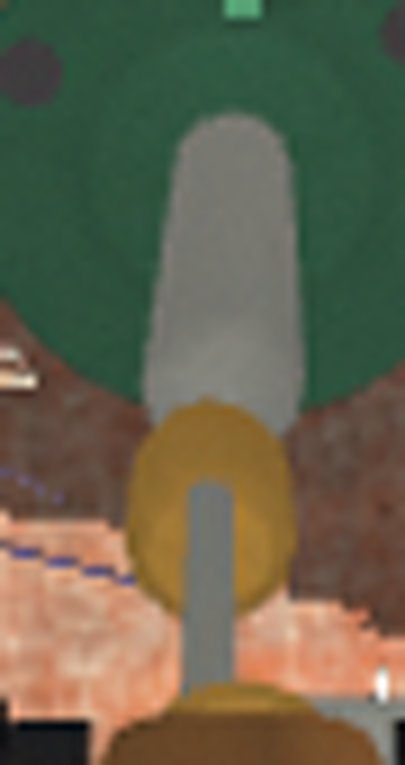

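```bash
python3 -m creep '[[0,-0.5,0,-3,0],[0,-0.5,0,-6,0],[0,-0.5,0,-8,0],[0,-0.5,0,-9,0],[0,-0.5,0,-10,0],[0,-0.5,0,-10,0],[0,-0.5,0,-10,0],[0,-0.5,0,-10,0]]';python3 - <<'E'
from h import *
p=capture('side');crop(p,290,205,335,250,14,'s12.png')
E
```

```text
time_s: 15.85
tcp_pos: [0.3797, 0.3357, 0.2541]
ee_rot: [[0.005, -0.999, -0.047], [0.005, -0.047, 0.999], [-1.0, -0.005, 0.005]]
wrist_force: [0.5, 0.1, -0.1]
gripper_width: 0.204
```

View pics/s12.png

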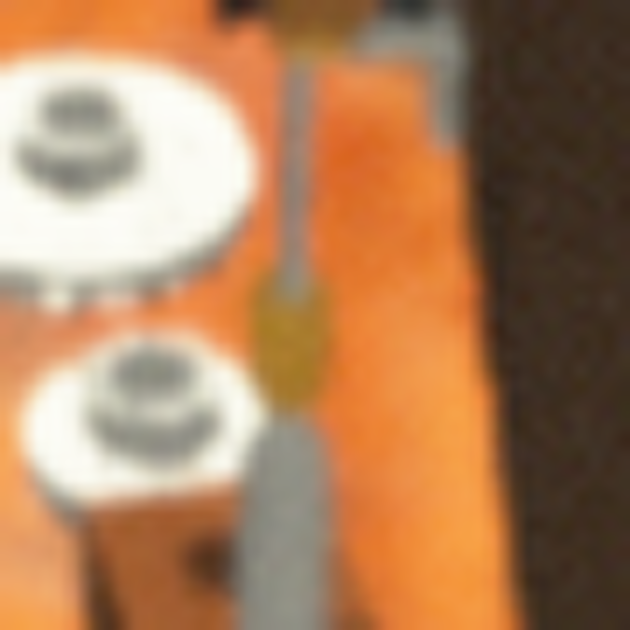

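```bash
python3 -m creep '[[0,0,0,-0.5,0],[0,0,0,-1,0],[0,0,0,-1.5,0],[0,0,0,-2,0],[0,0,0,-2,0],[0,0,0,-2,0],[0,0,0,-2,0],[0,0,0,-2,0]]'; python3 - <<'E'
from h import *
p=capture('side');crop(p,290,205,335,250,14,'s13.png')
E
```

```text
time_s: 16.7
tcp_pos: [0.3797, 0.3357, 0.2521]
ee_rot: [[0.005, -0.999, -0.048], [0.005, -0.047, 0.999], [-1.0, -0.005, 0.005]]
wrist_force: [-0.1, -0.2, -0.9]
gripper_width: 0.205
```

View pics/s13.png

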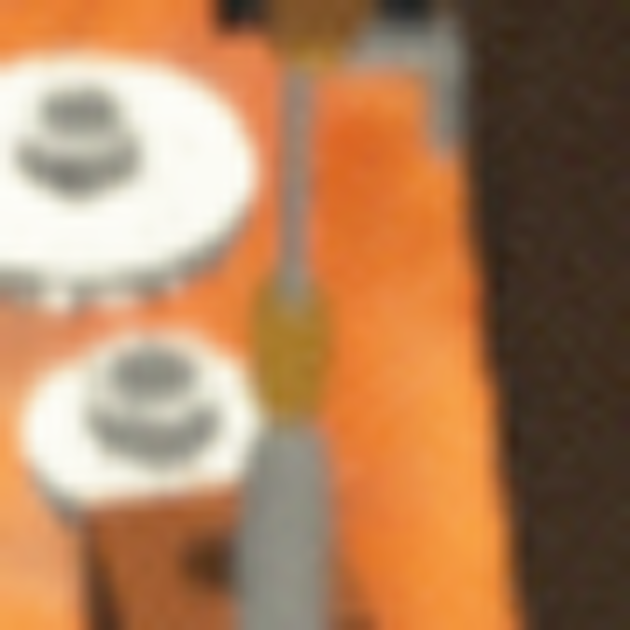

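```bash
python3 -m creep '[[0,0,0,-0.5,0],[0,0,0,-1,0],[0,0,0,-1.5,0],[0,0,0,-2,0],[0,0,0,-2,0],[0,0,0,-2,0],[0,0,0,-2,0],[0,0,0,-2,0]]'
```

```text
time_s: 17.55
tcp_pos: [0.3798, 0.3358, 0.2504]
ee_rot: [[0.005, -0.999, -0.048], [0.006, -0.048, 0.999], [-1.0, -0.006, 0.006]]
wrist_force: [-1.0, -0.9, 4.5]
gripper_width: 0.202
```

```bash
python3 - <<'E'
from h import *
s=sense();t=s['tcp_pos'];print(t)
w=capture('wrist');crop(w,255,170,315,245,9,'w13.png')
for k,z in [('dauber_tip',.146),('spindle_top',.146),('spindle',0)]:
    for m in mark_of(w,k)[:2]: print(k,m,at_z(w,m['centre'],z))
W=cloud(w)
T=W[195:225,270:292].reshape(-1,3);T=T[(T[:,2]>.15)&(T[:,2]<.172)];print('tip',len(T),T.min(0),T.max(0))
S=W[170:212,262:310].reshape(-1,3)
for a,b in [(.03,.06),(.06,.09),(.09,.12),(.12,.133)]:
    Q=S[(S[:,2]>a)&(S[:,2]<b)];
    if len(Q)>10: print(a,len(Q),Q.min(0),Q.max(0), fitc(Q[:,:2]))
for n in ['top','side']:
    p=capture(n)
    W=cloud(p);c=proj(p,[.38,.335,.15]).astype(int);print(n,c)
    X=W[c[1]-40:c[1]+40,c[0]-25:c[0]+25].reshape(-1,3);d=np.hypot(X[:,0]-.38,X[:,1]-.335);X=X[d<.02]
    for a,b in [(.04,.1),(.1,.135),(.15,.17),(.17,.2)]:
        Q=X[(X[:,2]>a)&(X[:,2]<b)]
        if len(Q)>3: print(n,a,len(Q),Q.min(0).round(4),Q.max(0).round(4),Q.mean(0).round(4))
    crop(p,c[0]-25,c[1]-25,c[0]+25,c[1]+30,10,n+'13.png')
E
```

```text
[0.37981347 0.33583513 0.25041218]
dauber_tip {'centre': [283.9, 208.2], 'confidence': 0.73} [0.38348561 0.33210635 0.146     ]
spindle_top {'centre': [280.4, 212.6], 'confidence': 0.92} [0.3860779  0.33582748 0.146     ]
spindle_top {'centre': [286.2, 95.4], 'confidence': 0.22} [0.38554205 0.24831537 0.146     ]
spindle {'centre': [282.5, 176.3], 'confidence': 0.97} [0.38707534 0.33255748 0.        ]
spindle {'centre': [284.3, 99.5], 'confidence': 0.49} [0.38883887 0.24376389 0.        ]
tip 260 [0.3777726  0.32770515 0.150066  ] [0.39080292 0.33854484 0.17093948]
0.03 70 [0.37584441 0.32640652 0.03024322] [0.39111245 0.33287487 0.05997224] (array([0.38362254, 0.33444562]), np.float64(0.007867869738077467))
0.06 83 [0.37621599 0.32646168 0.06064552] [0.39099613 0.33218195 0.08953428] (array([0.38360862, 0.33432279]), np.float64(0.007749279102161332))
0.09 119 [0.3758078  0.32640668 0.09014634] [0.3910881  0.33302037 0.11986712] (array([0.38366677, 0.33436862]), np.float64(0.007787544607819674))
0.12 71 [0.37600458 0.32630844 0.12021758] [0.39110694 0.33506471 0.1329279 ] (array([0.38364865, 0.33422647]), np.float64(0.007622420634290125))
top [208 250]
side [310 232]
side 0.04 114 [0.3746 0.3345 0.0402] [0.3879 0.3481 0.0989] [0.3816 0.3411 0.0703]
side 0.1 78 [0.3735 0.3314 0.1007] [0.3882 0.346  0.1346] [0.3813 0.3398 0.1185]
side 0.15 43 [0.3745 0.3303 0.1504] [0.3868 0.3452 0.1696] [0.3814 0.3396 0.1608]
side 0.17 23 [0.3774 0.3365 0.1702] [0.3842 0.3427 0.1994] [0.3813 0.3396 0.184 ]
```

View pics/w13.png

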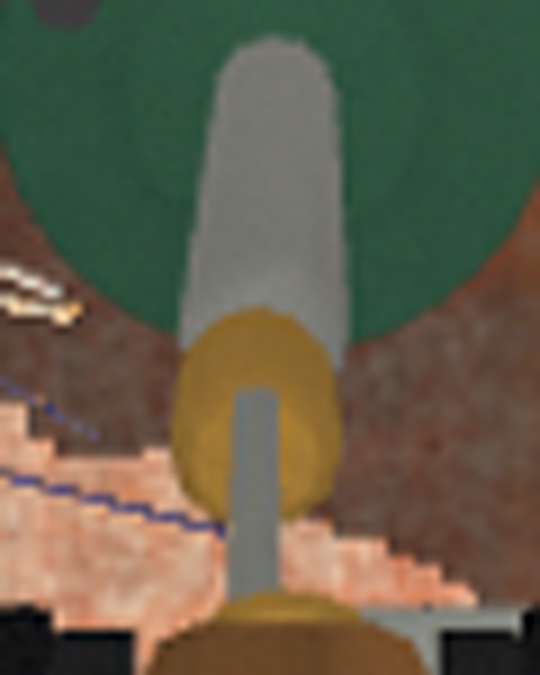

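View pics/top13.png

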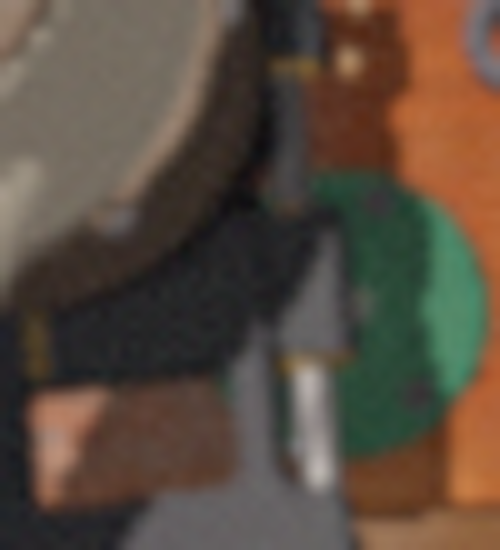

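View pics/side13.png

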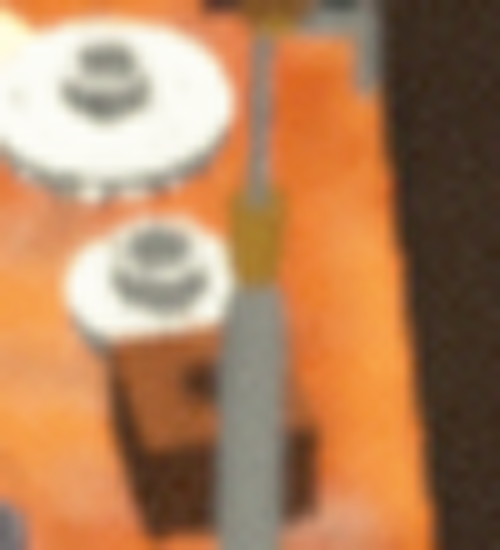

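```bash
python3 -m creep '[[0,0,0,10,0],[0,0,0,25,0],[0,20,-10,30,0],[0,50,-30,30,0],[0,80,-45,30,0],[0,100,-55,30,0],[0,110,-60,30,0],[0,110,-60,30,0]]';python3 - <<'E'
from h import *
s=sense();t=s['tcp_pos'];print(t)
w=capture('wrist');cv2.imwrite('pics/w14.png',w['image'])
W=cloud(w)
for k,z in [('dauber_tip',t[2]-.105),('dauber_lip',t[2]-.0485),('beaker',0)]:
    for m in mark_of(w,k)[:2]: print(k,m,at_z(w,m['centre'],z))
m=abs(W[...,2]-.0915)<.003
pts=W[m];pts=pts[np.hypot(pts[:,0]-.5415,pts[:,1]-.262)<.045][:,:2];print(len(pts),pts.min(0),pts.max(0))
rng=np.random.default_rng(0);best=None
for _ in range(3000):
    c,r=fitc(pts[rng.choice(len(pts),3,replace=False)])
    if .027<r<.034:
        n=(abs(np.hypot(*(pts-c).T)-.03025)<.002).sum()
        if best is None or n>best[0]: best=(n,c,r)
print(best)
E
```

```text
time_s: 18.65
tcp_pos: [0.4903, 0.2753, 0.2794]
ee_rot: [[0.004, -0.999, -0.045], [0.005, -0.045, 0.999], [-1.0, -0.004, 0.005]]
wrist_force: [-0.4, -0.1, -1.1]
gripper_width: 0.202
[0.49031715 0.27532217 0.27938244]
dauber_tip {'centre': [282.4, 209.0], 'confidence': 0.95} [0.49499429 0.27241533 0.17438244]
dauber_tip {'centre': [360.3, 25.1], 'confidence': 0.49} [0.44735958 0.14020625 0.17438244]
dauber_lip {'centre': [321.4, 235.7], 'confidence': 0.63} [0.46987554 0.27267118 0.23088244]
beaker {'centre': [247.9, 164.9], 'confidence': 0.64} [0.54282421 0.26405996 0.        ]
656 [0.51141869 0.22938114] [0.57415433 0.29214486]
(np.int64(629), array([0.54289352, 0.26081235]), np.float64(0.028643933792061718))
```

View pics/w14.png

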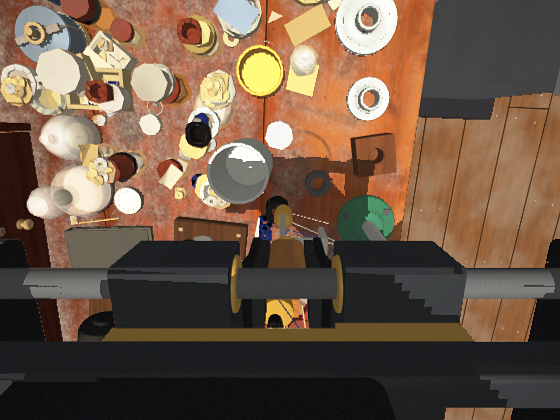

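```bash
python3 -m creep '[[0,10,-5,0,0],[0,20,-10,0,0],[0,29.5,-14,0,0],[0,29.5,-14,-20,0],[0,29.5,-14,-40,0],[0,29.5,-14,-55,0],[0,29.5,-14,-60,0],[0,29.5,-14,-60,0]]';python3 - <<'E'
from h import *
s=sense();t=s['tcp_pos'];print(t)
w=capture('wrist');crop(w,220,140,340,245,6,'w15.png')
p=capture('side');crop(p,215,180,285,270,8,'s15.png')
E
```

```text
time_s: 19.65
tcp_pos: [0.5187, 0.2619, 0.2196]
ee_rot: [[0.004, -0.999, -0.048], [0.005, -0.048, 0.999], [-1.0, -0.004, 0.005]]
wrist_force: [0.2, -0.2, -0.6]
gripper_width: 0.206
[0.51872188 0.26190016 0.21962437]
```

View pics/w15.png

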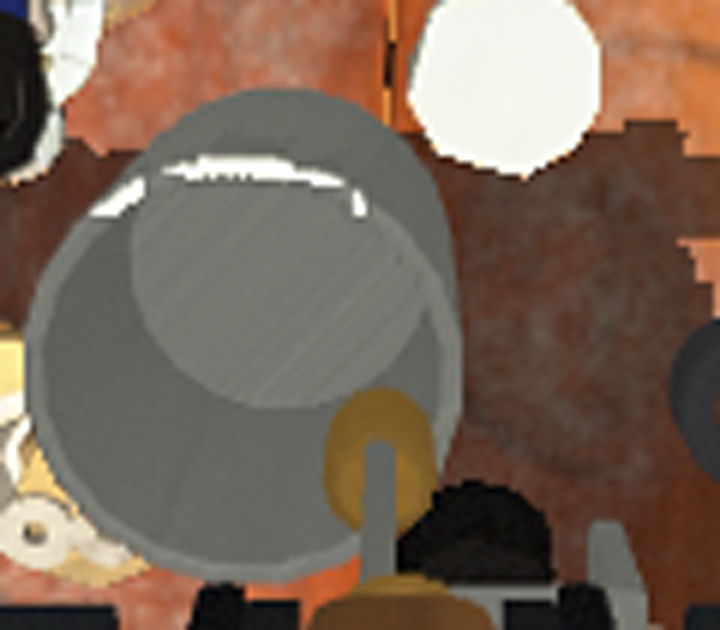

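View pics/s15.png

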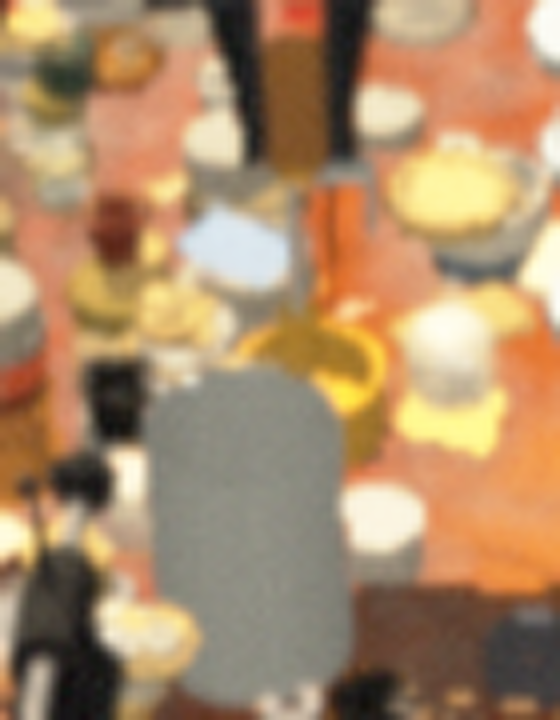

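```bash
python3 -m creep '[[0,0.5,0,-10,0],[0,0.5,0,-20,0],[0,0.5,0,-35,0],[0,0.5,0,-50,0],[0,0.5,0,-65,0],[0,0.5,0,-75,0],[0,0.5,0,-80,0],[0,0.5,0,-80,0]]';python3 - <<'E'
from h import *
w=capture('wrist');crop(w,220,140,340,245,6,'w16.png')
p=capture('side');crop(p,215,180,285,270,8,'s16.png')
E
```

```text
time_s: 20.55
tcp_pos: [0.5194, 0.2622, 0.1404]
ee_rot: [[0.005, -0.999, -0.049], [0.006, -0.049, 0.999], [-1.0, -0.005, 0.005]]
wrist_force: [-0.3, -0.3, -1.0]
gripper_width: 0.203
```

View pics/w16.png

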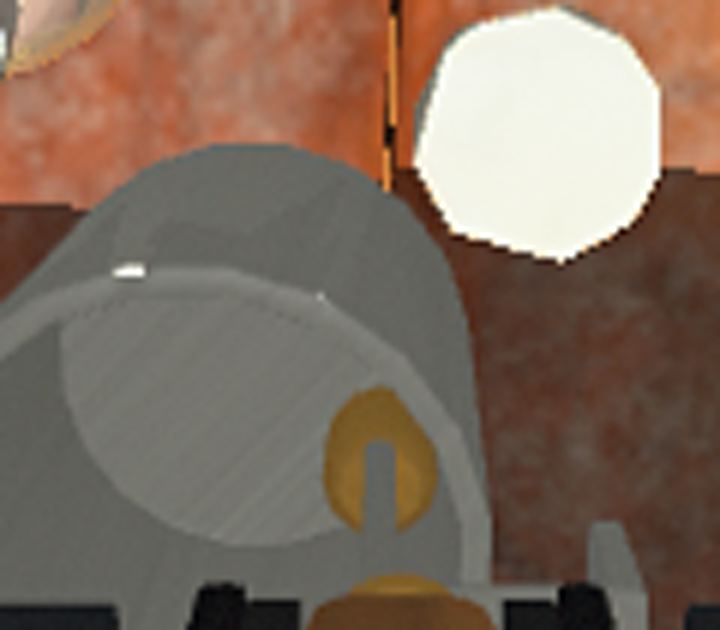

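View pics/s16.png

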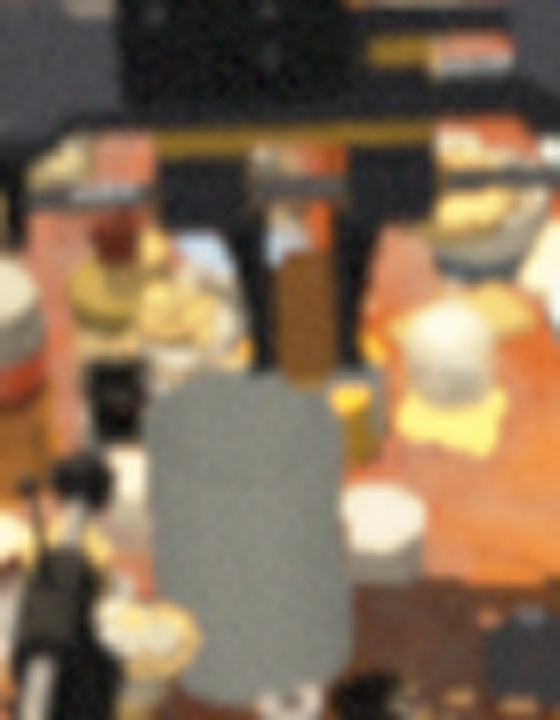

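```bash
python3 -m creep '[[0,0,0,-5,0],[0,0,0,-10,0],[0,0,0,-14,0],[0,0,0,-16,0],[0,0,0,-17,0],[0,0,0,-18,0],[0,0,0,-18,0],[0,0,0,-18,0]]'
```

```text
time_s: 21.45
tcp_pos: [0.5201, 0.2627, 0.124]
ee_rot: [[0.008, -0.999, -0.049], [0.007, -0.049, 0.999], [-1.0, -0.008, 0.007]]
wrist_force: [-0.8, 0.3, 1.8]
gripper_width: 0.203
```

```bash
python3 -m creep '[[0.25,0,0,-1,0],[0.3,0,0,0,0],[0.4,0,0,0,0],[0.5,0,0,0,0],[0.5,0,0,0,0],[0.5,0,0,0,0],[0.5,0,0,10,0],[0.5,0,0,20,0]]';python3 - <<'E'
from h import *
w=capture('wrist');crop(w,200,120,360,245,4.5,'w17.png')
p=capture('side');crop(p,215,170,285,270,8,'s17.png')
E
```

```text
time_s: 22.25
tcp_pos: [0.5202, 0.2627, 0.1447]
ee_rot: [[0.008, -0.999, -0.049], [0.007, -0.049, 0.999], [-1.0, -0.008, 0.006]]
wrist_force: [1.0, 0.4, 0.8]
gripper_width: 0.496
```

View pics/w17.png

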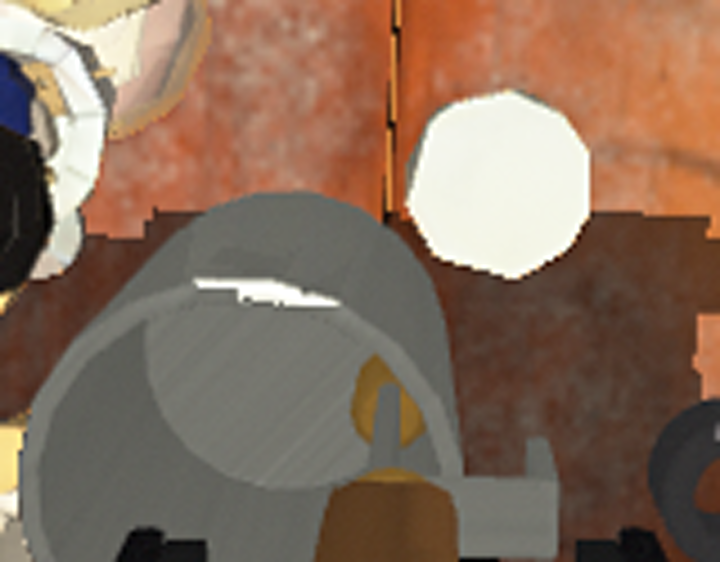

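View pics/s17.png

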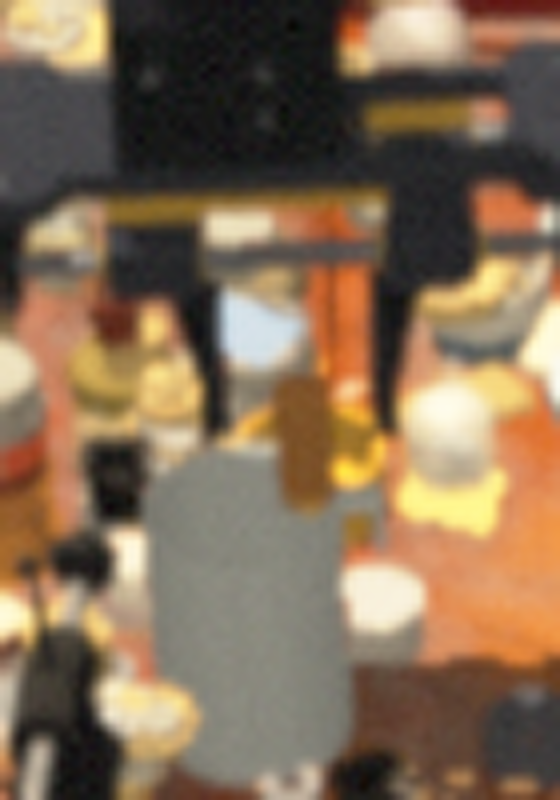

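```bash
python3 -m creep '[[0.6,0,0,25,0],[0.6,0,0,60,0],[0.6,0,0,90,0],[0.6,-20,-20,95,0],[0.6,-50,-50,95,0],[0.6,-80,-80,95,0],[0.6,-100,-95,95,0],[0.6,-110,-95,95,0]]'
cat >> h.py <<'E'
def sheaves(w):
    W=cloud(w);out=[]
    for name,rd in [('sheave_70',.035),('x',0)]:
        pass
    return W
def boss(w,c,rad=.02):
    P=cloud(w).reshape(-1,3);d=np.hypot(P[:,0]-c[0],P[:,1]-c[1])
    T=P[(d<rad)&(abs(P[:,2]-.024)<.0035)][:,:2]
    if len(T)<20: return None
    (x,y),r=cv2.minEnclosingCircle((T*1000).astype(np.float32));
    c2,r2=(T.min(0)+T.max(0))/2,(T.max(0)-T.min(0))
    return len(T),np.round([x,y,r],1),np.round(T.mean(0)*1000,1),np.round(c2*1000,1),np.round(r2*1000,1)
E
python3 - <<'E'
from h import *
s=sense();t=s['tcp_pos'];print(t)
w=capture('wrist');cv2.imwrite('pics/w18.png',w['image'])
for m in mark_of(w,'sheave_70')[:5]:
    c=at_z(w,m['centre'],0);print(m,c.round(4),boss(w,c))
p=capture('side');crop(p,215,170,285,270,8,'s18.png')
E
```

```text
time_s: 23.15
tcp_pos: [0.4095, 0.1668, 0.242]
ee_rot: [[0.012, -0.999, -0.048], [0.011, -0.048, 0.999], [-1.0, -0.012, 0.01]]
wrist_force: [0.7, 1.1, 0.4]
gripper_width: 0.6
[0.40949629 0.16675249 0.24198918]
{'centre': [300.7, 189.6], 'confidence': 0.73} [0.3956 0.1783 0.    ] (200, array([398.7, 176.6,  13. ]), array([398.8, 176.4]), array([398.4, 176.5]), array([25.2, 25.6]))
{'centre': [283.8, 25.8], 'confidence': 0.6} [0.4238 0.0024 0.    ] (307, array([426.3,   0.6,  13.2]), array([426.1,   0.5]), array([426.2,   0.6]), array([25.9, 26.1]))
```

View pics/w18.png

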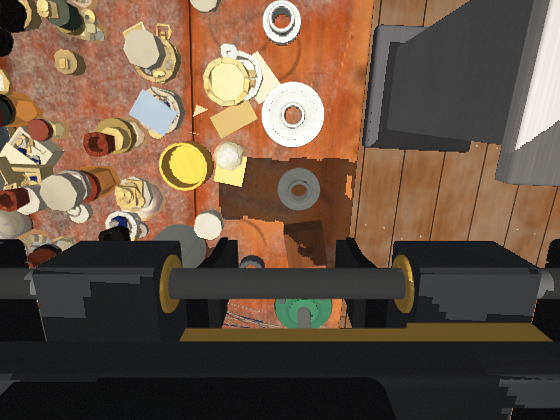

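View pics/s18.png

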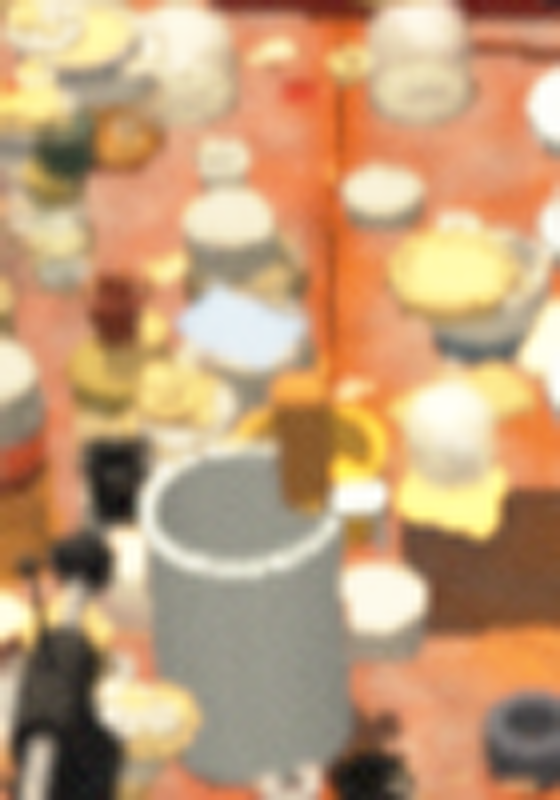

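```bash
python3 - <<'E'
from h import *
w=capture('wrist')
for uv in [(293,115),(282,21),(299,188)]:
    c=at_z(w,uv,.024);print(uv,c.round(4),boss(w,c))
E
```

```text
(293, 115) [0.4122 0.0951 0.024 ] (234, array([410.1,  92.6,  13. ]), array([410. ,  92.6]), array([410.1,  92.6]), array([25.8, 25.7]))
(282, 21) [0.4279 0.0065 0.024 ] (307, array([426.3,   0.7,  13.2]), array([426.1,   0.5]), array([426.2,   0.5]), array([25.8, 26. ]))
(299, 188) [0.4011 0.1738 0.024 ] (197, array([398.7, 176.7,  13.1]), array([398.6, 176.5]), array([398.7, 176.6]), array([25.2, 25.8]))
```

```bash
python3 -m creep '[[0.6,0,-40,-20,0],[0.6,0,-74,-50,0],[0.6,0,-74,-95,0],[0.6,0,-74,-140,0],[0.6,0,-74,-175,0],[0.6,0,-74,-195,0],[0.6,0,-74,-205,0],[0.6,0,-74,-210,0]]'; python3 -m creep '[[0.6,0,0,0,0],[0.2,0,0,0,0],[0,0,0,0,0],[0,0,0,0,0],[0,0,0,0,0],[0,0,0,0,0],[0,0,0,0,0],[0,0,0,0,0]]'
```

```text
time_s: 24.15
tcp_pos: [0.4126, 0.0958, 0.0301]
ee_rot: [[0.01, -0.999, -0.051], [0.009, -0.051, 0.999], [-1.0, -0.011, 0.008]]
wrist_force: [-0.7, 0.3, 0.4]
gripper_width: 0.599
time_s: 24.95
tcp_pos: [0.412, 0.0955, 0.0303]
ee_rot: [[0.009, -0.999, -0.05], [0.008, -0.05, 0.999], [-1.0, -0.01, 0.008]]
wrist_force: [-4.4, 0.1, 5.9]
gripper_width: 0.287
```

```bash
python3 -m creep '[[0,0,0,10,0],[0,0,0,30,0],[0,0,0,60,0],[0,0,0,100,0],[0,0,0,140,0],[0,0,0,160,0],[0,0,0,170,0],[0,0,0,170,0]]'; python3 - <<'E'
from h import *
w=capture('wrist');cv2.imwrite('pics/w20.png',w['image'])
p=capture('side');crop(p,230,130,330,270,5,'s20.png')
E
```

```text
time_s: 25.75
tcp_pos: [0.4123, 0.0958, 0.2007]
ee_rot: [[0.011, -0.999, -0.05], [0.01, -0.05, 0.999], [-1.0, -0.012, 0.009]]
wrist_force: [0.4, -0.4, -3.3]
gripper_width: 0.287
```

View pics/w20.png

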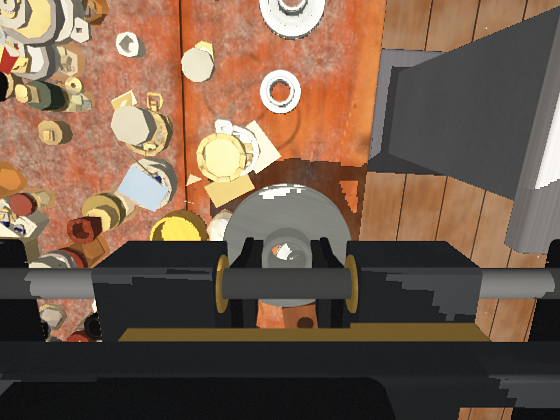

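View pics/s20.png

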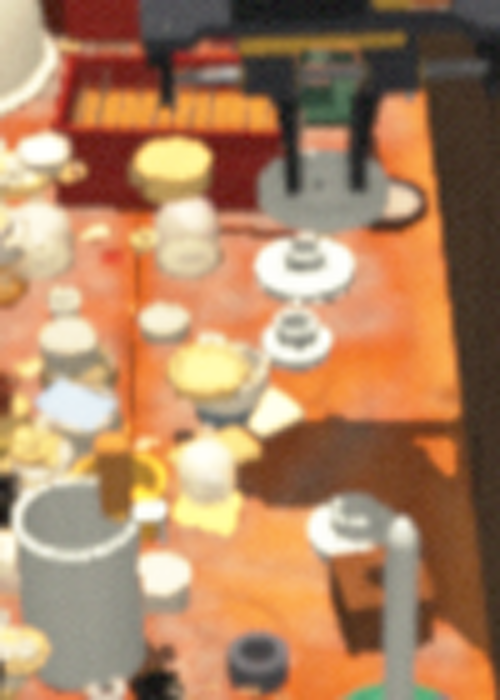

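```bash
cat >> h.py <<'E'
def disc(w,zd,R,t):
    """fit carried disc top (z=zd, radius R) from upper rim in wrist image"""
    P=cloud(w)[100:300].reshape(-1,3);T=P[(abs(P[:,2]-zd)<.006)&(np.hypot(P[:,0]-t[0],P[:,1]-t[1])<R+.012)]
    from scipy.optimize import least_squares
    H=cv2.convexHull((T[:,:2]*1000).astype(np.float32))[:,0]/1000
    H=H[H[:,1]<t[1]-R*.35]
    f=least_squares(lambda c:np.hypot(H[:,0]-c[0],H[:,1]-c[1])-R,[t[0],t[1]],loss='soft_l1',f_scale=.001)
    n,res=None,None
    A=np.c_[T[:,:2]-t[:2],np.ones(len(T))];k=np.linalg.lstsq(A,T[:,2],rcond=None)[0]
    return len(T),len(H),f.x.round(4),np.abs(f.fun).max().round(4),'plane',k.round(4)
E
python3 - <<'E'
from h import *
w=capture('wrist');t=np.array(sense()['tcp_pos']);print(t,disc(w,t[2]-.0205,.035,t))
E
```

```text
[0.41098417 0.09501205 0.19846588] (6120, 37, array([0.4122, 0.0918]), np.float64(0.0002), 'plane', array([0.0018, 0.0061, 0.1772]))
```

```bash
python3 -m creep '[[0,0,20,0,0],[0,-5,55,5,0],[0,-10,95,5,0],[0,-20,135,5,0],[0,-25,175,5,0],[0,-29,215,5,0],[0,-29,235,5,0],[0,-29.5,242,5,0]]';python3 -m creep '[[0,0,0,0,0],[0,0,0,0,0],[0,0,0,0,0],[0,0,0,0,0],[0,0,0,0,0],[0,0,0,0,0],[0,0,0,0,0],[0,0,0,0,0]]'; python3 - <<'E'
from h import *
w=capture('wrist');cv2.imwrite('pics/w21.png',w['image']);t=np.array(sense()['tcp_pos']);print(t,disc(w,t[2]-.0205,.035,t))
p=capture('side');crop(p,270,170,350,290,5,'s21.png')
p=capture('top');crop(p,170,210,270,290,5,'t21.png')
E
```

```text
time_s: 26.7
tcp_pos: [0.3811, 0.3385, 0.2016]
ee_rot: [[0.004, -0.999, -0.052], [0.004, -0.052, 0.999], [-1.0, -0.004, 0.004]]
wrist_force: [0.3, 0.2, -2.6]
gripper_width: 0.288
time_s: 27.5
tcp_pos: [0.3811, 0.3384, 0.2017]
ee_rot: [[0.004, -0.999, -0.052], [0.004, -0.052, 0.999], [-1.0, -0.004, 0.004]]
wrist_force: [0.6, -0.4, -4.1]
gripper_width: 0.287
[0.3811021  0.33843602 0.20164052] (6123, 34, array([0.3823, 0.335 ]), np.float64(0.0002), 'plane', array([-0.0006,  0.0068,  0.1802]))
```

View pics/s21.png

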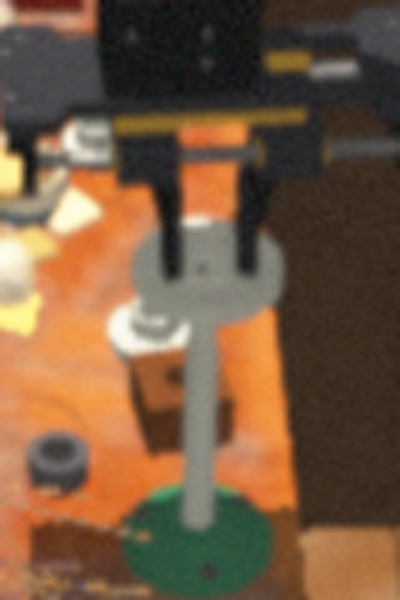

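View pics/w21.png

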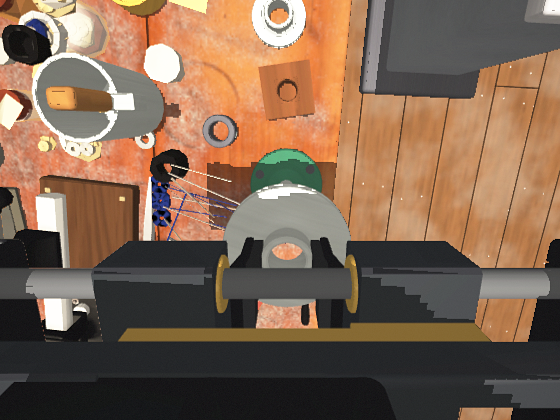

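```bash
python3 -m creep '[[0,2,-0.5,-5,0],[0,2,-0.5,-12,0],[0,2,-0.5,-18,0],[0,2,-0.5,-24,0],[0,2,-0.5,-30,0],[0,2,-0.5,-36,0],[0,2,-0.5,-40,0],[0,2,-0.5,-40,0]]'; python3 - <<'E'
from h import *
p=capture('side');crop(p,270,170,350,290,5,'s22.png')
E
```

```text
time_s: 28.45
tcp_pos: [0.3828, 0.3377, 0.1608]
ee_rot: [[0.003, -0.999, -0.052], [0.003, -0.052, 0.999], [-1.0, -0.004, 0.003]]
wrist_force: [-0.5, -0.1, -4.5]
gripper_width: 0.289
```

View pics/s22.png

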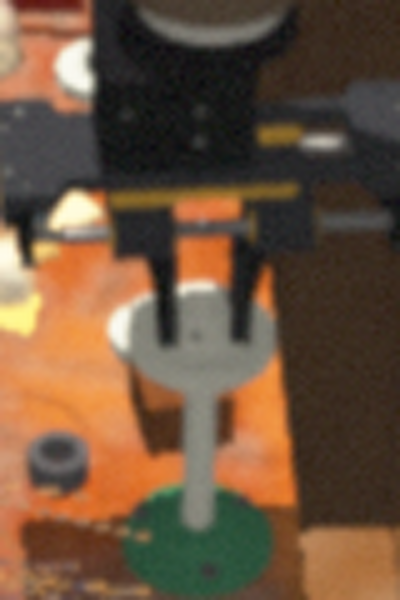

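```bash
python3 -m creep '[[0,0,0,-8,0],[0,0,0,-18,0],[0,0,0,-28,0],[0,0,0,-38,0],[0,0,0,-48,0],[0,0,0,-55,0],[0,0,0,-57,0],[0,0,0,-57,0]]'; python3 -m creep '[[0.3,0,0,0,0],[0.35,0,0,0,0],[0.4,0,0,0,0],[0.45,0,0,0,0],[0.5,0,0,0,0],[0.5,0,0,0,0],[0.5,0,0,0,0],[0.5,0,0,0,0]]'; python3 - <<'E'
from h import *
p=capture('side');crop(p,270,170,350,290,5,'s23.png')
E
```

```text
time_s: 29.3
tcp_pos: [0.383, 0.3379, 0.104]
ee_rot: [[0.004, -0.999, -0.052], [0.003, -0.052, 0.999], [-1.0, -0.004, 0.003]]
wrist_force: [-0.2, -0.8, -4.5]
gripper_width: 0.287
time_s: 30.1
tcp_pos: [0.3831, 0.3378, 0.104]
ee_rot: [[0.004, -0.999, -0.052], [0.003, -0.052, 0.999], [-1.0, -0.004, 0.003]]
wrist_force: [-0.2, -0.5, -0.2]
gripper_width: 0.499
```

View pics/s23.png

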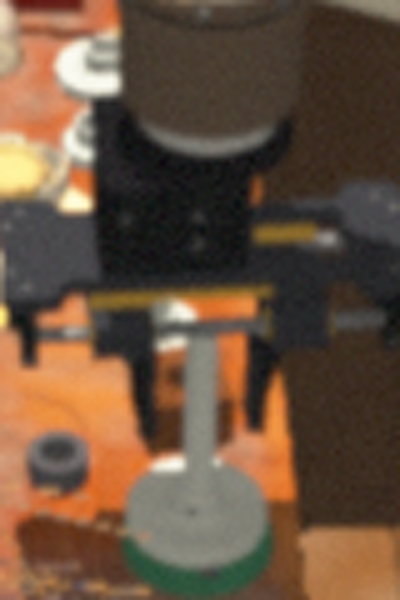

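```bash
python3 -m creep '[[0.6,0,0,40,0],[0.6,0,0,80,0],[0.6,0,-10,115,0],[0.6,0,-40,125,0],[0.6,5,-80,125,0],[0.6,10,-125,125,0],[0.6,15,-170,125,0],[0.6,20,-180,125,0]]' | head -2; python3 - <<'E'
from h import *
for n in ['top','side']:
    W=cloud(capture(n)).reshape(-1,3)
    Q=W[(W[:,0]>.38)&(W[:,0]<.75)&(W[:,1]<.0)&(W[:,1]>-.25)&(W[:,2]>.1)&(W[:,2]<.6)]
    for x0 in np.arange(.38,.7,.04):
        q=Q[(Q[:,0]>=x0)&(Q[:,0]<x0+.04)]
        if len(q):print(n,x0.round(2),len(q),q[:,1].min().round(3),q[:,1].max().round(3),'zmax',q[:,2].max().round(3))
E
```

```text
time_s: 30.95
tcp_pos: [0.402, 0.1544, 0.229]
top 0.54 162 -0.181 -0.109 zmax 0.166
top 0.58 1695 -0.216 -0.075 zmax 0.349
top 0.62 1861 -0.214 -0.065 zmax 0.381
top 0.66 1113 -0.25 -0.07 zmax 0.439
side 0.54 71 -0.169 -0.108 zmax 0.168
side 0.58 694 -0.176 -0.067 zmax 0.346
side 0.62 1204 -0.171 -0.064 zmax 0.377
side 0.66 1050 -0.25 -0.064 zmax 0.436
```

```bash
python3 -m creep '[[0.6,2,-30,0,0],[0.6,4,-65,0,0],[0.6,6,-100,0,0],[0.6,8,-130,0,0],[0.6,10,-150,0,0],[0.6,10,-155,0,0],[0.6,10,-155,0,0],[0.6,10,-155,0,0]]' ; python3 - <<'E'
from h import *
w=capture('wrist');cv2.imwrite('pics/w24.png',w['image']);print(sense()['tcp_pos'],sense()['joints'])
for c in [(.426,.0005),(.418,-.0765),(.3987,.1766)]: print(boss(w,c), proj(w,[*c,.024]))
for m in mark_of(w,'sheave_70')[:5]:
    print(m,at_z(w,m['centre'],0))
E
```

```text
time_s: 31.85
tcp_pos: [0.4137, 0.0026, 0.2292]
ee_rot: [[0.005, -0.999, -0.05], [0.003, -0.05, 0.999], [-1.0, -0.005, 0.003]]
wrist_force: [-0.1, -0.1, -0.3]
gripper_width: 0.598
[0.41367418 0.00263862 0.22920999] [ 23.03096088   1.3764041  -28.24066015  -0.08900768 -60.06473169
 -20.08100822]
(216, array([4.264e+02, 4.000e-01, 1.310e+01]), array([4.265e+02, 2.000e-01]), array([426.5,   0.5]), array([25.2, 26. ])) [276.94164147 184.80051632]
(250, array([419.2, -78.2,  12.9]), array([419. , -78.2]), array([419., -78.]), array([24.9, 24.9])) [287.87838167 111.18628803]
(97, array([399.1, 175.3,  12.6]), array([399.7, 169.3]), array([399.1, 170.9]), array([24.8, 15.7])) [293.25492686 326.92730692]
{'centre': [276.0, 182.8], 'confidence': 0.89} [0.42777153 0.00302389 0.        ]
{'centre': [288.7, 111.4], 'confidence': 0.79} [ 0.41712586 -0.07682153  0.        ]
{'centre': [294.9, 316.4], 'confidence': 0.71} [0.39612386 0.17777372 0.        ]
```

View pics/w24.png

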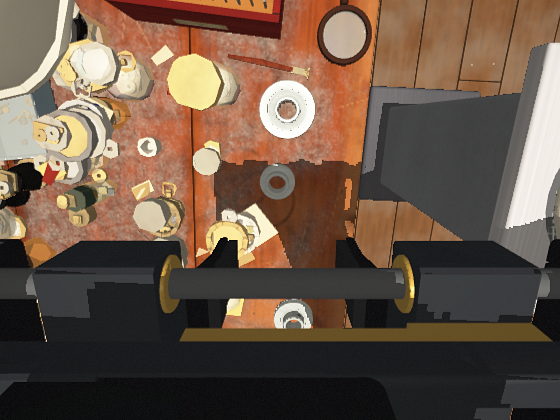

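```bash
python3 -m creep '[[0.6,3,-40,-20,0],[0.6,5,-81,-50,0],[0.6,5,-81,-95,0],[0.6,5,-81,-140,0],[0.6,5,-81,-170,0],[0.6,5,-81,-185,0],[0.6,5,-81,-185,0],[0.6,5,-81,-185,0]]'
```

```text
time_s: 32.75
tcp_pos: [0.4193, -0.0778, 0.0445]
ee_rot: [[0.005, -0.999, -0.052], [0.003, -0.052, 0.999], [-1.0, -0.005, 0.003]]
wrist_force: [0.5, -0.2, -1.1]
gripper_width: 0.601
```

```bash
python3 -m creep '[[0.6,0,-0.5,-7,0],[0.6,0,-0.5,-14,0],[0.6,0,-0.5,-14,0],[0,0,-0.5,-14,0],[0,0,-0.5,-14,0],[0,0,-0.5,-14,0],[0,0,-0.5,-14,0],[0,0,-0.5,-14,0]]';python3 -m creep '[[0,0,0,0,0],[0,0,0,10,0],[0,0,0,30,0],[0,0,0,60,0],[0,0,0,100,0],[0,0,0,140,0],[0,0,0,170,0],[0,0,0,172,0]]';python3 - <<'E'
from h import *
w=capture('wrist');cv2.imwrite('pics/w25.png',w['image']);t=np.array(sense()['tcp_pos']);print(t,disc(w,t[2]-.0205,.030,t))
E
```

```text
time_s: 33.55
tcp_pos: [0.4192, -0.0784, 0.0306]
ee_rot: [[0.005, -0.999, -0.052], [0.003, -0.052, 0.999], [-1.0, -0.005, 0.003]]
wrist_force: [-1.3, 0.5, 1.4]
gripper_width: 0.287
time_s: 34.35
tcp_pos: [0.4213, -0.0782, 0.2072]
ee_rot: [[0.015, -0.998, -0.053], [0.004, -0.053, 0.999], [-1.0, -0.015, 0.003]]
wrist_force: [0.5, 0.1, -2.4]
gripper_width: 0.283
[ 0.41981429 -0.07817761  0.20486018] (3686, 29, array([ 0.4225, -0.0781]), np.float64(0.0003), 'plane', array([ 0.0078, -0.0042,  0.1851]))
```

View pics/w25.png

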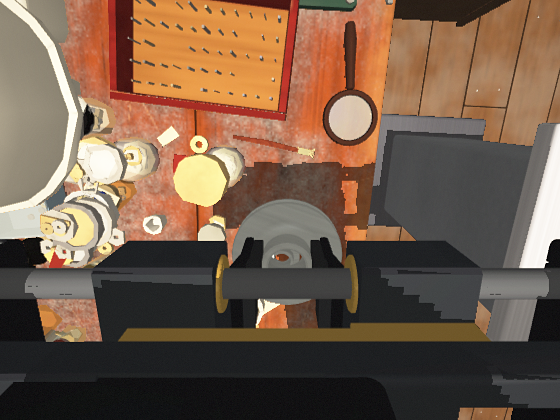

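```bash
python3 -m creep '[[0,0,30,0,0],[0,-3,75,0,0],[0,-6,120,0,0],[0,-9,165,0,0],[0,-12,210,0,0],[0,-15,255,0,0],[0,-18,270,0,0],[0,-18,270,0,0]]'; python3 -m creep '[[0,-5,30,0,0],[0,-10,70,0,0],[0,-15,105,0,0],[0,-20,130,0,0],[0,-20,140,0,0],[0,-20,140,0,0],[0,-20,140,0,0],[0,-20,140,0,0]]'; python3 - <<'E'
from h import *
w=capture('wrist');t=np.array(sense()['tcp_pos']);print(t,disc(w,t[2]-.0205,.030,t))
p=capture('side');crop(p,270,170,350,290,5,'s26.png')
E
```

```text
time_s: 35.2
tcp_pos: [0.4005, 0.1931, 0.2029]
ee_rot: [[0.007, -0.998, -0.055], [0.002, -0.055, 0.998], [-1.0, -0.007, 0.002]]
wrist_force: [-0.4, 0.4, -3.1]
gripper_width: 0.289
time_s: 36.0
tcp_pos: [0.3805, 0.3315, 0.2025]
ee_rot: [[0.006, -0.999, -0.054], [0.001, -0.054, 0.999], [-1.0, -0.006, 0.001]]
wrist_force: [0.1, 0.4, -2.9]
gripper_width: 0.289
[0.3805867  0.33168486 0.20273524] (3747, 33, array([0.3815, 0.3315]), np.float64(0.0003), 'plane', array([0.0011, 0.0191, 0.1813]))
```

View pics/s26.png

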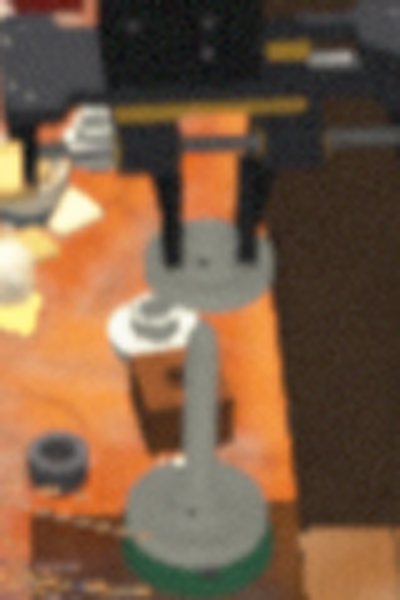

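```bash
python3 -m creep '[[0,2,2.8,0,0],[0,2,2.8,-6,0],[0,2,2.8,-14,0],[0,2,2.8,-22,0],[0,2,2.8,-30,0],[0,2,2.8,-38,0],[0,2,2.8,-42,0],[0,2,2.8,-42,0]]'; python3 - <<'E'
from h import *
p=capture('side');crop(p,270,170,350,290,5,'s27.png')
E
```

```text
time_s: 36.9
tcp_pos: [0.3824, 0.3344, 0.16]
ee_rot: [[0.005, -0.999, -0.054], [0.0, -0.054, 0.999], [-1.0, -0.005, -0.0]]
wrist_force: [-0.2, 0.7, -2.8]
gripper_width: 0.289
```

View pics/s27.png

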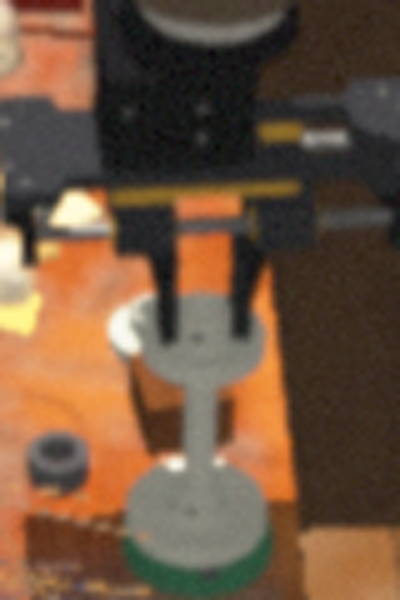

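```bash
python3 -m creep '[[0,0,0,-8,0],[0,0,0,-18,0],[0,0,0,-28,0],[0,0,0,-38,0],[0,0,0,-48,0],[0,0,0,-55,0],[0,0,0,-56,0],[0,0,0,-56,0]]'; python3 -m creep '[[0.3,0,0,0,0],[0.35,0,0,0,0],[0.4,0,0,0,0],[0.5,0,0,0,0],[0.5,0,0,0,0],[0.5,0,0,0,0],[0.5,0,0,20,0],[0.5,0,0,50,0]]'; python3 - <<'E'
from h import *
p=capture('side');crop(p,270,170,350,290,5,'s28.png')
E
```

```text
time_s: 37.75
tcp_pos: [0.3827, 0.3347, 0.1044]
ee_rot: [[0.006, -0.999, -0.054], [0.001, -0.054, 0.999], [-1.0, -0.006, 0.001]]
wrist_force: [-0.5, -0.4, -2.3]
gripper_width: 0.287
time_s: 38.55
tcp_pos: [0.3819, 0.3336, 0.1534]
ee_rot: [[0.003, -0.999, -0.054], [-0.003, -0.054, 0.999], [-1.0, -0.003, -0.003]]
wrist_force: [0.5, 1.3, -0.1]
gripper_width: 0.5
```

View pics/s28.png

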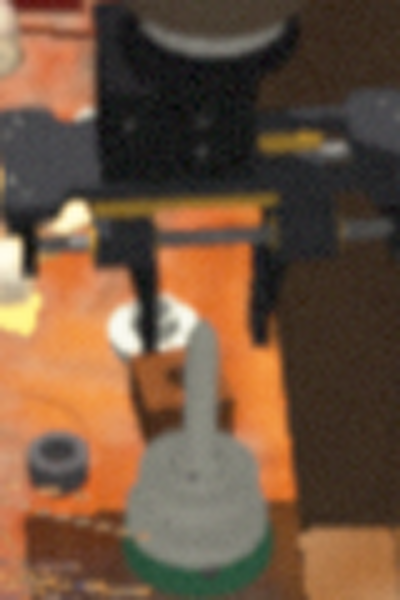

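```bash
python3 -m creep '[[0.6,0,0,30,0],[0.6,0,-10,70,0],[0.6,5,-40,75,0],[0.6,10,-80,75,0],[0.6,15,-120,75,0],[0.6,17,-140,75,0],[0.6,17,-145,75,0],[0.6,17,-145,75,0]]' ; python3 - <<'E'
from h import *
w=capture('wrist');cv2.imwrite('pics/w29.png',w['image'])
for c in [(.426,.0005),(.3987,.1766)]: print(boss(w,c), proj(w,[*c,.024]))
E
```

```text
time_s: 39.4
tcp_pos: [0.4016, 0.1913, 0.2349]
ee_rot: [[0.012, -0.998, -0.055], [0.007, -0.054, 0.998], [-1.0, -0.012, 0.006]]
wrist_force: [-0.0, 0.3, -0.2]
gripper_width: 0.6
(49, array([425.9,  10.8,   7.7]), array([425.6,  12.1]), array([425.9,  12.1]), array([15.4,  2.9])) [275.19490321 -13.35457923]
(212, array([398.6, 176.7,  13. ]), array([398.6, 176.5]), array([398.3, 176.8]), array([25.4, 25.7])) [293.0909882  172.61167709]
```

View pics/w29.png

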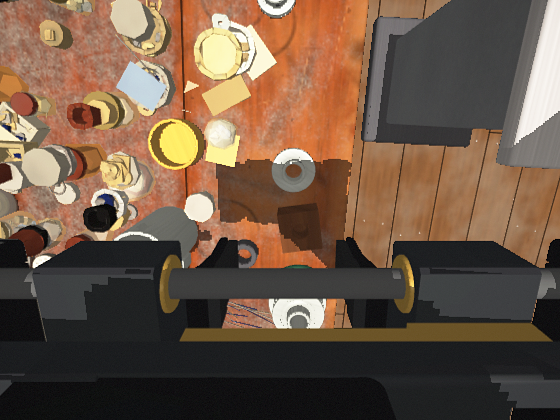

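```bash
python3 -m creep '[[0.6,-3,-14.5,-30,0],[0.6,-3,-14.5,-70,0],[0.6,-3,-14.5,-115,0],[0.6,-3,-14.5,-155,0],[0.6,-3,-14.5,-180,0],[0.6,-3,-14.5,-190,0],[0.6,-3,-14.5,-190,0],[0.6,-3,-14.5,-190,0]]'
```

```text
time_s: 40.25
tcp_pos: [0.3996, 0.1787, 0.0457]
ee_rot: [[0.014, -0.998, -0.057], [0.008, -0.057, 0.998], [-1.0, -0.014, 0.007]]
wrist_force: [0.9, -0.4, -0.3]
gripper_width: 0.603
```

```bash
python3 -m creep '[[0.6,0,-1.5,-8,0],[0.6,0,-1.5,-15,0],[0.6,0,-1.5,-15,0],[0,0,-1.5,-15,0],[0,0,-1.5,-15,0],[0,0,-1.5,-15,0],[0,0,-1.5,-15,0],[0,0,-1.5,-15,0]]';python3 -m creep '[[0,0,0,0,0],[0,0,0,10,0],[0,0,0,30,0],[0,0,0,60,0],[0,0,0,100,0],[0,0,0,140,0],[0,0,0,170,0],[0,0,0,174,0]]';python3 - <<'E'
from h import *
w=capture('wrist');cv2.imwrite('pics/w30.png',w['image']);t=np.array(sense()['tcp_pos']);print(t,disc(w,t[2]-.0205,.025,t))
E
```

```text
time_s: 41.05
tcp_pos: [0.3994, 0.1771, 0.0308]
ee_rot: [[0.013, -0.998, -0.057], [0.008, -0.057, 0.998], [-1.0, -0.014, 0.007]]
wrist_force: [-1.1, 0.7, 2.0]
gripper_width: 0.284
time_s: 41.85
tcp_pos: [0.4011, 0.1784, 0.2094]
ee_rot: [[0.021, -0.998, -0.057], [0.014, -0.057, 0.998], [-1.0, -0.022, 0.013]]
wrist_force: [1.0, 0.5, -1.8]
gripper_width: 0.291
[0.40018114 0.17776686 0.20758836] (2224, 22, array([0.4024, 0.1779]), np.float64(0.0002), 'plane', array([ 0.0114, -0.0349,  0.1871]))
```

View pics/w30.png

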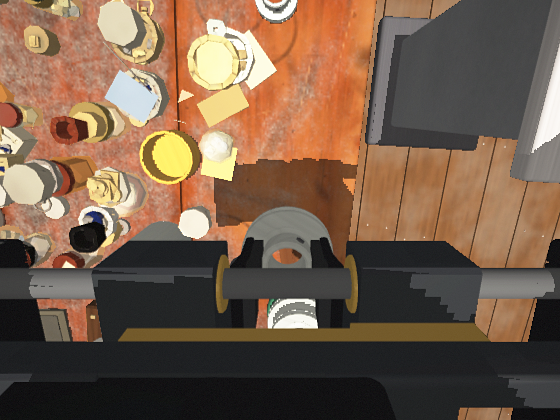

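```bash
python3 -m creep '[[0,-4,25,0,0],[0,-8,60,0,0],[0,-12,100,0,0],[0,-16,135,0,0],[0,-18,152,0,0],[0,-18,156,0,0],[0,-18,156,0,0],[0,-18,156,0,0]]'; python3 - <<'E'
from h import *
w=capture('wrist');t=np.array(sense()['tcp_pos']);print(t,disc(w,t[2]-.0205,.025,t))
p=capture('side');crop(p,270,170,350,290,5,'s31.png')
E
```

```text
time_s: 42.7
tcp_pos: [0.3819, 0.3324, 0.2069]
ee_rot: [[0.017, -0.998, -0.056], [0.01, -0.056, 0.998], [-1.0, -0.017, 0.009]]
wrist_force: [-0.4, 0.0, -2.0]
gripper_width: 0.289
[0.38206007 0.33241499 0.2072307 ] (2296, 22, array([0.3831, 0.3318]), np.float64(0.0002), 'plane', array([0.0037, 0.0512, 0.1864]))
```

View pics/s31.png

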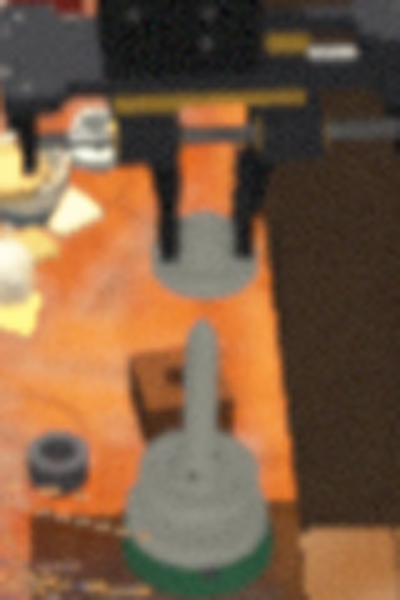

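```bash
python3 -m creep '[[0,0.7,2.5,0,0],[0,0.7,2.5,-6,0],[0,0.7,2.5,-14,0],[0,0.7,2.5,-22,0],[0,0.7,2.5,-30,0],[0,0.7,2.5,-38,0],[0,0.7,2.5,-46,0],[0,0.7,2.5,-46,0]]'; python3 - <<'E'
from h import *
p=capture('side');crop(p,270,170,350,290,5,'s32.png')
E
```

```text
time_s: 43.6
tcp_pos: [0.3823, 0.3343, 0.1599]
ee_rot: [[0.016, -0.998, -0.055], [0.009, -0.055, 0.998], [-1.0, -0.016, 0.008]]
wrist_force: [-0.2, -0.5, -2.2]
gripper_width: 0.29
```

View pics/s32.png

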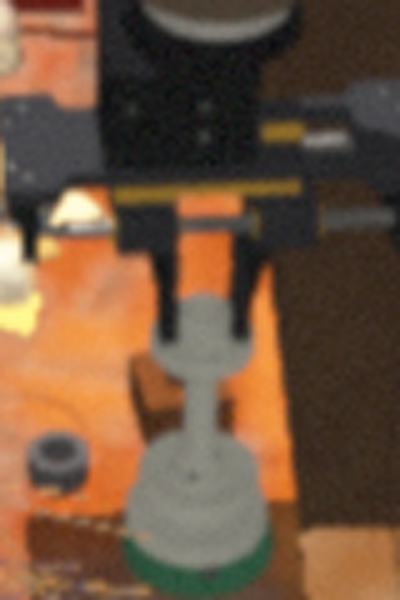

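```bash
python3 -m creep '[[0,0,0,-8,0],[0,0,0,-18,0],[0,0,0,-28,0],[0,0,0,-38,0],[0,0,0,-48,0],[0,0,0,-55,0],[0,0,0,-56,0],[0,0,0,-56,0]]'; python3 -m creep '[[0.3,0,0,0,0],[0.35,0,0,0,0],[0.4,0,0,0,0],[0.5,0,0,0,0],[0.5,0,0,0,0],[0.5,0,0,0,0],[0.5,0,0,20,0],[0.5,0,0,50,0]]'; python3 - <<'E'
from h import *
p=capture('side');crop(p,270,170,350,290,5,'s33.png')
E
```

```text
time_s: 44.45
tcp_pos: [0.3828, 0.3348, 0.1045]
ee_rot: [[0.017, -0.998, -0.056], [0.01, -0.056, 0.998], [-1.0, -0.017, 0.009]]
wrist_force: [0.4, -0.1, -0.3]
gripper_width: 0.285
time_s: 45.25
tcp_pos: [0.382, 0.3336, 0.1534]
ee_rot: [[0.014, -0.998, -0.055], [0.006, -0.055, 0.998], [-1.0, -0.014, 0.005]]
wrist_force: [0.6, 0.9, 0.7]
gripper_width: 0.498
```

View pics/s33.png

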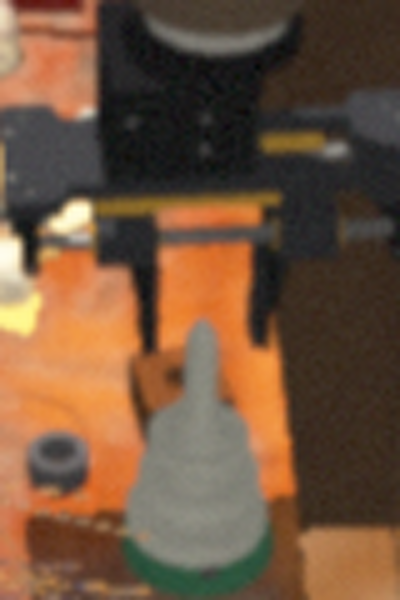

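```bash
python3 -m creep '[[0.6,0,0,30,0],[0.6,0,-10,70,0],[0.6,4,-50,75,0],[0.6,8,-95,75,0],[0.6,12,-140,75,0],[0.6,16,-185,75,0],[0.6,20,-230,75,0],[0.6,24,-250,75,0]]' |head -2; python3 -m creep '[[0.6,5,-20,0,0],[0.6,15,-50,0,0],[0.6,20,-66,0,0],[0.6,20,-66,0,0],[0.6,20,-66,0,0],[0.6,20,-66,0,0],[0.6,20,-66,0,0],[0.6,20,-66,0,0]]'; python3 - <<'E'
from h import *
w=capture('wrist');cv2.imwrite('pics/w34.png',w['image'])
for c in [(.426,.0005)]: print(boss(w,c), proj(w,[*c,.024]))
E
```

```text
time_s: 46.1
tcp_pos: [0.4077, 0.0838, 0.2349]
time_s: 46.9
tcp_pos: [0.4277, 0.0184, 0.235]
ee_rot: [[0.022, -0.998, -0.056], [0.015, -0.056, 0.998], [-1.0, -0.023, 0.014]]
wrist_force: [0.5, -0.8, 0.7]
gripper_width: 0.6
(215, array([4.265e+02, 4.000e-01, 1.310e+01]), array([4.267e+02, 1.000e-01]), array([4.267e+02, 2.000e-01]), array([25.4, 25.4])) [294.16806532 168.07419603]
```

View pics/w34.png

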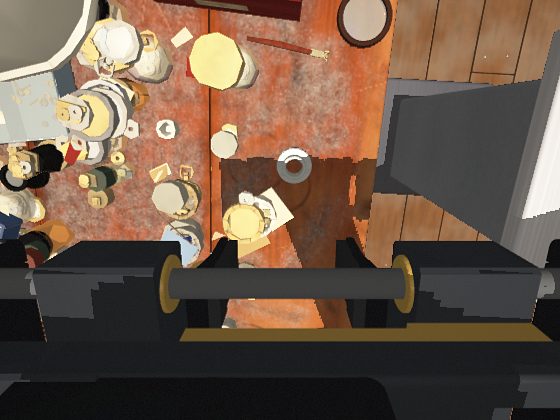

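```bash
python3 - <<'E'
from h import *
W=np.concatenate([cloud(capture(n)).reshape(-1,3) for n in ('top','side')])
Q=W[(W[:,0]>.33)&(W[:,0]<.53)&(abs(W[:,1])<.055)&(W[:,2]>.03)&(W[:,2]<.13)]
print(len(Q),Q.min(0),Q.max(0))
E
```

```text
49 [0.44422481 0.03185568 0.03023623] [0.49332257 0.05479882 0.03774864]
```

Max height there is 38 mm: clear.

```bash
python3 -m creep '[[0.6,-2,-18,-30,0],[0.6,-2,-18,-70,0],[0.6,-2,-18,-115,0],[0.6,-2,-18,-155,0],[0.6,-2,-18,-180,0],[0.6,-2,-18,-190,0],[0.6,-2,-18,-190,0],[0.6,-2,-18,-190,0]]'
```

```text
time_s: 47.85
tcp_pos: [0.4267, 0.0006, 0.0459]
ee_rot: [[0.024, -0.998, -0.056], [0.016, -0.056, 0.998], [-1.0, -0.025, 0.014]]
wrist_force: [-0.4, 0.2, -0.3]
gripper_width: 0.602
```

```bash
python3 -m creep '[[0.6,0,0,-8,0],[0.6,0,0,-15,0],[0.6,0,0,-15,0],[0,0,0,-15,0],[0,0,0,-15,0],[0,0,0,-15,0],[0,0,0,-15,0],[0,0,0,-15,0]]';python3 -m creep '[[0,0,0,0,0],[0,0,0,10,0],[0,0,0,30,0],[0,0,0,60,0],[0,0,0,100,0],[0,0,0,140,0],[0,0,0,170,0],[0,0,0,174,0]]';python3 - <<'E'
from h import *
w=capture('wrist');cv2.imwrite('pics/w35.png',w['image']);t=np.array(sense()['tcp_pos']);print(t,disc(w,t[2]-.0205,.020,t))
E
```

```text
time_s: 48.65
tcp_pos: [0.4266, 0.0005, 0.031]
ee_rot: [[0.024, -0.998, -0.056], [0.016, -0.056, 0.998], [-1.0, -0.025, 0.014]]
wrist_force: [0.2, 0.2, 0.5]
gripper_width: 0.282
time_s: 49.45
tcp_pos: [0.4286, 0.001, 0.2095]
ee_rot: [[0.033, -0.998, -0.057], [0.018, -0.057, 0.998], [-0.999, -0.034, 0.016]]
wrist_force: [0.9, 0.2, -2.4]
gripper_width: 0.284
[0.42748883 0.00085072 0.20771889] (1321, 11, array([0.4299, 0.0006]), np.float64(0.0036), 'plane', array([ 0.0048, -0.0756,  0.1871]))
```

View pics/w35.png

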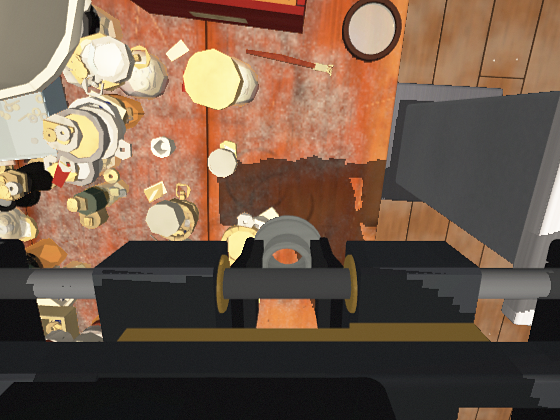

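```bash
python3 -m creep '[[0,-3,25,0,0],[0,-8,65,0,0],[0,-13,110,0,0],[0,-18,155,0,0],[0,-23,200,0,0],[0,-28,240,0,0],[0,-30,250,0,0],[0,-30,250,0,0]]'|tail -4; python3 -m creep '[[0,-5,20,0,0],[0,-10,50,0,0],[0,-15,75,0,0],[0,-15,82,0,0],[0,-15,82,0,0],[0,-15,82,0,0],[0,-15,82,0,0],[0,-15,82,0,0]]'; python3 - <<'E'
from h import *
w=capture('wrist');t=np.array(sense()['tcp_pos']);print(t,disc(w,t[2]-.0205,.020,t))
crop(w,220,170,360,270,5,'w36.png')
p=capture('side');crop(p,270,170,350,290,5,'s36.png')
E
```

```text
tcp_pos: [0.3964, 0.2514, 0.206]
ee_rot: [[0.027, -0.998, -0.059], [0.015, -0.058, 0.998], [-1.0, -0.028, 0.013]]
wrist_force: [0.0, -0.4, -2.2]
gripper_width: 0.285
time_s: 51.1
tcp_pos: [0.3815, 0.3323, 0.206]
ee_rot: [[0.027, -0.998, -0.057], [0.015, -0.057, 0.998], [-1.0, -0.027, 0.013]]
wrist_force: [-1.7, -0.2, -0.9]
gripper_width: 0.284
[0.38149443 0.3325838  0.2060525 ] (1393, 12, array([0.3838, 0.3318]), np.float64(0.0046), 'plane', array([0.0011, 0.0168, 0.1853]))
```

View pics/s36.png

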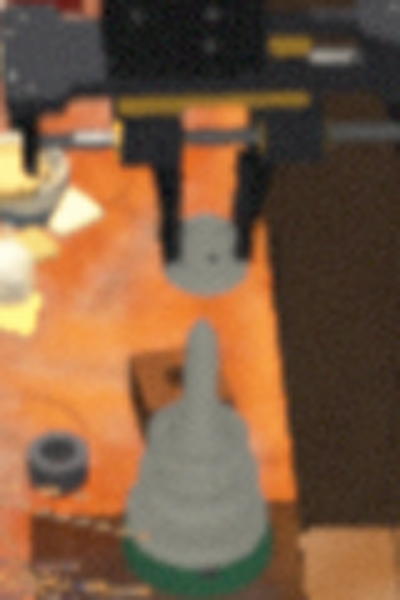

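View pics/w36.png

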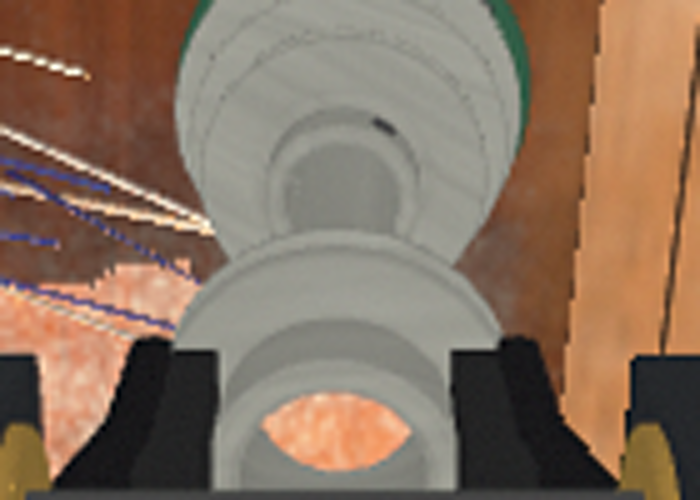

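```bash
python3 -m creep '[[0,0.7,2.2,0,0],[0,0.7,2.2,-6,0],[0,0.7,2.2,-14,0],[0,0.7,2.2,-22,0],[0,0.7,2.2,-30,0],[0,0.7,2.2,-38,0],[0,0.7,2.2,-46,0],[0,0.7,2.2,-46,0]]'; python3 -m creep '[[0,0,0,-8,0],[0,0,0,-16,0],[0,0,0,-24,0],[0,0,0,-30,0],[0,0,0,-34,0],[0,0,0,-36,0],[0,0,0,-36,0],[0,0,0,-36,0]]';python3 - <<'E'
from h import *
p=capture('side');crop(p,270,170,350,290,5,'s37.png')
E
```

```text
time_s: 52.0
tcp_pos: [0.3817, 0.3342, 0.1585]
ee_rot: [[0.025, -0.998, -0.058], [0.013, -0.057, 0.998], [-1.0, -0.026, 0.011]]
wrist_force: [-0.5, 0.3, -2.1]
gripper_width: 0.282
time_s: 52.8
tcp_pos: [0.3818, 0.3344, 0.1228]
ee_rot: [[0.025, -0.998, -0.058], [0.013, -0.057, 0.998], [-1.0, -0.026, 0.012]]
wrist_force: [0.7, -0.6, -1.4]
gripper_width: 0.283
```

View pics/s37.png

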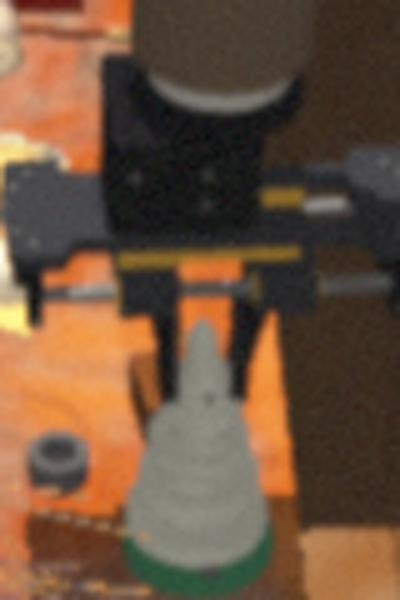

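Nearly seated; release and drop the last millimetres, then go up toward the collar.

```bash
python3 -m creep '[[0.3,0,0,0,0],[0.35,0,0,0,0],[0.4,0,0,0,0],[0.5,0,0,0,0],[0.5,0,0,0,0],[0.5,0,0,0,0],[0.5,0,0,20,0],[0.5,0,0,50,0]]'; python3 -m creep '[[0.7,0,0,30,0],[0.7,5,0,60,0],[0.7,30,-10,65,0],[0.7,60,-20,65,0],[0.7,69,-30,65,0],[0.7,69,-32,65,0],[0.7,69,-32,65,0],[0.7,69,-32,65,0]]'; python3 - <<'E'
from h import *
p=capture('side');crop(p,270,170,350,290,5,'s38.png')
w=capture('wrist');cv2.imwrite('pics/w38.png',w['image'])
for m in mark_of(w,'collar')[:3]: print(m,at_z(w,m['centre'],0))
P=cloud(w).reshape(-1,3);d=np.hypot(P[:,0]-.453,P[:,1]-.284)
T=P[(d<.025)&(abs(P[:,2]-.018)<.0035)][:,:2];print(len(T),T.min(0),T.max(0),T.mean(0),(T.min(0)+T.max(0))/2)
E
```

```text
time_s: 53.65
tcp_pos: [0.381, 0.3333, 0.1717]
ee_rot: [[0.023, -0.998, -0.057], [0.009, -0.057, 0.998], [-1.0, -0.023, 0.008]]
wrist_force: [1.1, 0.7, 0.0]
gripper_width: 0.5
time_s: 54.45
tcp_pos: [0.4493, 0.3014, 0.2366]
ee_rot: [[0.022, -0.998, -0.058], [0.009, -0.058, 0.998], [-1.0, -0.023, 0.008]]
wrist_force: [-1.3, 0.3, 0.2]
gripper_width: 0.699
{'centre': [288.7, 164.7], 'confidence': 0.58} [0.45406506 0.28268281 0.        ]
427 [0.43667663 0.2661086 ] [0.46814681 0.29776438] [0.45259552 0.28172087] [0.45241172 0.28193649]
```

View pics/s38.png

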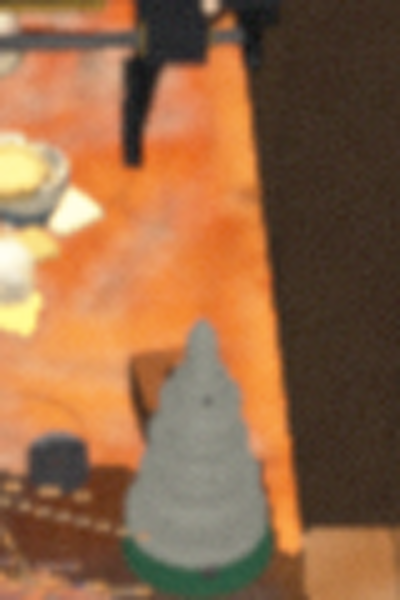

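View pics/w38.png

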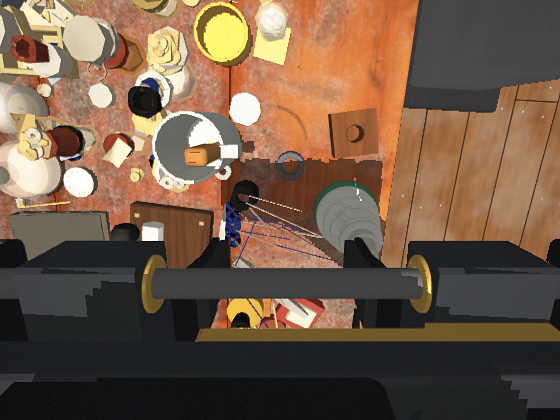

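```bash
python3 - <<'E'
from h import *
w=capture('wrist');crop(w,200,120,360,240,5,'w39.png')
P=np.concatenate([cloud(capture(n))[...].reshape(-1,3) for n in ('side','top')]+[cloud(w)[100:235].reshape(-1,3)])
for a in (55,65,75,85):
    for sgn in (1,-1):
        u=np.array([np.cos(np.radians(a)),np.sin(np.radians(a))])*sgn;n=np.array([-u[1],u[0]])
        d=P[:,:2]-[.452,.282];s=d@u;v=d@n
        q=P[(s>.02)&(s<.045)&(abs(v)<.013)&(P[:,2]<.15)];print(a,sgn,len(q),np.percentile(q[:,2],[50,90,99]).round(4))
        q=P[(s>-.1)&(s<.1)&(abs(v)<.04)&(P[:,2]<.2)&(P[:,2]>.06)];print('  body',len(q),q[:5].round(3).tolist())
u=proj(w,[.469,.319,0]),proj(w,[.463,.3055,0]),proj(w,[.441,.258,0]),proj(w,[.435,.245,0]);print(u)
E
```

```text
55 1 529 [-0.0009  0.0004  0.0289]
  body 0 []
55 -1 644 [-0.0007  0.0007  0.004 ]
  body 0 []
65 1 536 [-0.0008  0.0004  0.029 ]
  body 0 []
65 -1 639 [-0.0008  0.0006  0.0038]
  body 0 []
75 1 537 [-0.0009  0.0004  0.0293]
  body 0 []
75 -1 636 [-0.0008  0.0006  0.0038]
  body 0 []
85 1 526 [-0.0009  0.0003  0.0291]
  body 0 []
85 -1 629 [-0.0008  0.0006  0.0037]
  body 0 []
(array([274.57254023, 194.13749823]), array([280.18155913, 183.33175902]), array([301.57056131, 143.66991849]), array([307.66619028, 132.33115732]))
```

View pics/w39.png

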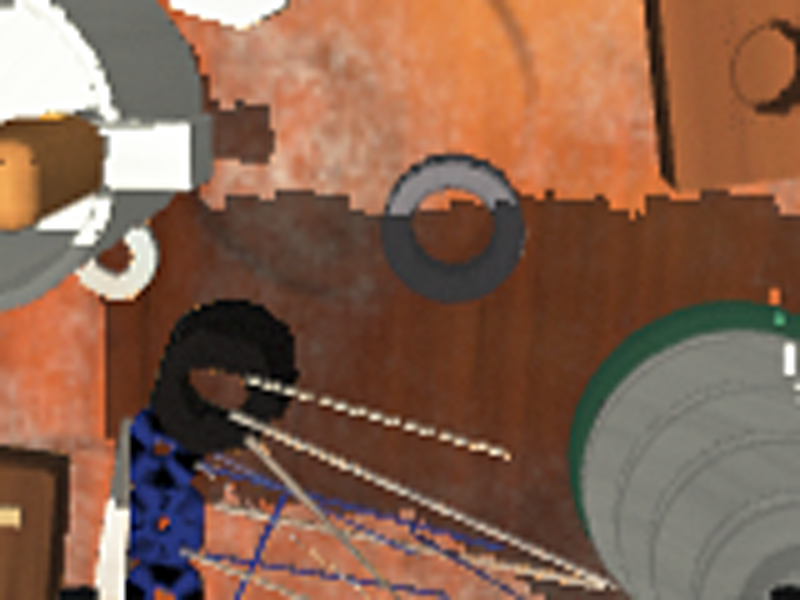

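```bash
python3 -m creep '[[0.5,1,-10,0,0.14],[0.5,2,-19,0,0.28],[0.5,2,-19,0,0.42],[0.5,2,-19,0,0.56],[0.5,2,-19,0,0.7],[0.5,2,-19,0,0.84],[0.5,2,-19,0,0.98],[0.5,2,-19,0,1.12]]'|tail -4; python3 -m creep '[[0.5,0,0,-20,0.12],[0.5,0,0,-40,0.24],[0.5,0,0,-60,0.24],[0.5,0,0,-80,0.24],[0.5,0,0,-100,0.24],[0.5,0,0,-115,0.24],[0.5,0,0,-120,0.24],[0.5,0,0,-120,0.24]]'; python3 - <<'E'
from h import *
s=sense();print(s['joints'])
w=capture('wrist');cv2.imwrite('pics/w40.png',w['image'])
p=capture('side');crop(p,230,190,330,310,5,'s40.png')
E
```

```text
tcp_pos: [0.4516, 0.2828, 0.2368]
ee_rot: [[0.001, -0.377, -0.926], [0.024, -0.926, 0.377], [-1.0, -0.023, 0.008]]
wrist_force: [-0.6, -0.1, -0.0]
gripper_width: 0.5
time_s: 56.35
tcp_pos: [0.4514, 0.2827, 0.1164]
ee_rot: [[-0.005, -0.146, -0.989], [0.023, -0.989, 0.146], [-1.0, -0.022, 0.009]]
wrist_force: [-0.2, -0.3, 0.4]
gripper_width: 0.502
[ 48.89657336  20.33010446 -21.90066296  -1.49061837 -46.98635102
  33.72582854]
```

View pics/w40.png

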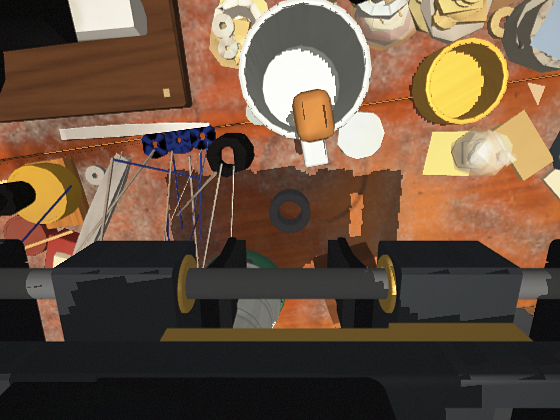

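View pics/s40.png

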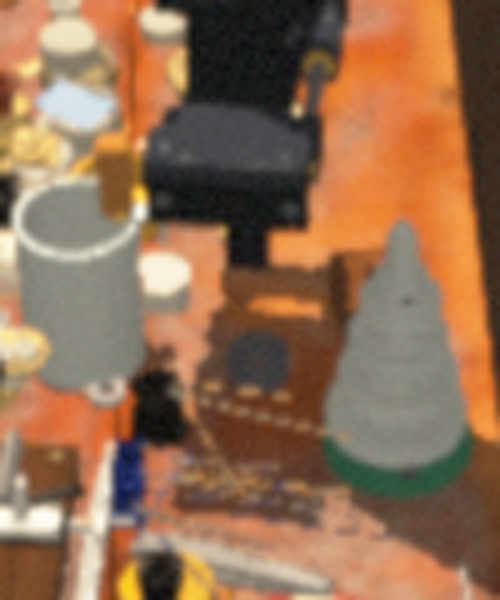

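```bash
python3 - <<'E'
from h import *
w=capture('wrist');p=capture('side');print(w['eye'],proj(p,w['eye']));t=sense()['tcp_pos'];print(proj(p,t))
I=p['image'].copy();u=proj(p,w['eye']).astype(int);cv2.circle(I,tuple(int(a) for a in u),2,(0,0,255),-1)
cv2.imwrite('pics/s41.png',cv2.resize(I[110:290,220:340],None,fx=4,fy=4))
P=cloud(w)[100:235].reshape(-1,3);d=np.hypot(P[:,0]-.453,P[:,1]-.284)
T=P[(d<.025)&(abs(P[:,2]-.018)<.0035)][:,:2];print(len(T),T.min(0),T.max(0),T.mean(0),(T.min(0)+T.max(0))/2)
E
```

```text
[0.5235754  0.26890343 0.25934062] [247.86519927 178.71663624]
[279.76879576 229.39215425]
845 [0.43689248 0.26603723] [0.46838874 0.29757572] [0.45292726 0.28175152] [0.45264061 0.28180648]
```

View pics/s41.png

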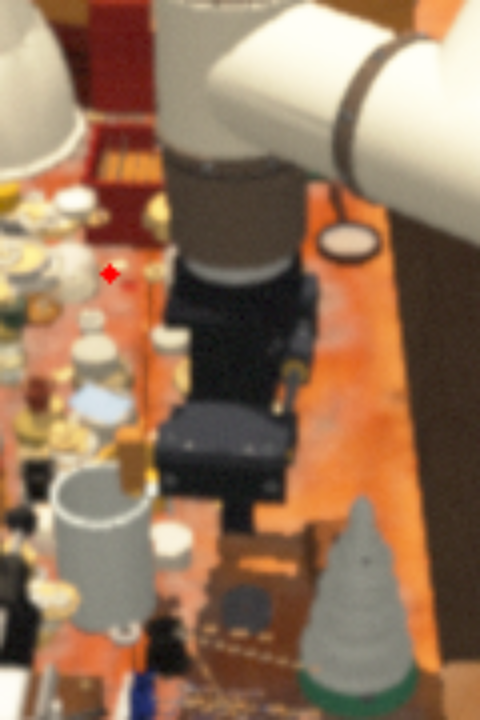

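```bash
python3 -m creep '[[0.5,0,-0.5,-15,0],[0.5,0,-0.5,-30,0],[0.5,0,-0.5,-45,0],[0.5,0,-0.5,-60,0],[0.5,0,-0.5,-75,0],[0.5,0,-0.5,-85,0],[0.5,0,-0.5,-89,0],[0.5,0,-0.5,-89,0]]'; python3 - <<'E'
from h import *
p=capture('side');crop(p,220,150,340,290,4,'s42.png')
w=capture('wrist');crop(w,180,120,400,285,3.5,'w42.png')
E
```

```text
time_s: 57.35
tcp_pos: [0.4521, 0.2828, 0.0288]
ee_rot: [[-0.003, -0.146, -0.989], [0.025, -0.989, 0.146], [-1.0, -0.025, 0.007]]
wrist_force: [-0.3, 0.6, -0.5]
gripper_width: 0.504
```

View pics/s42.png

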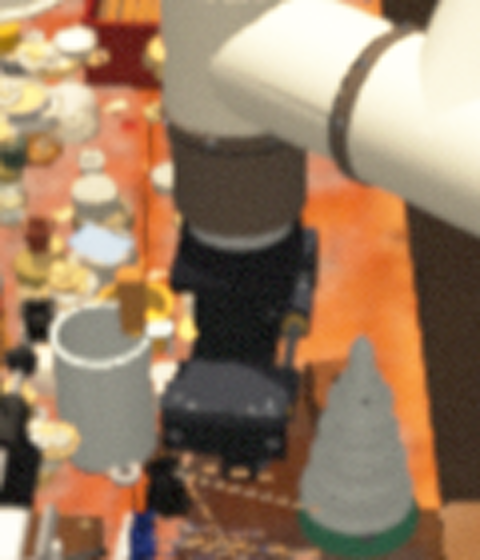

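View pics/w42.png

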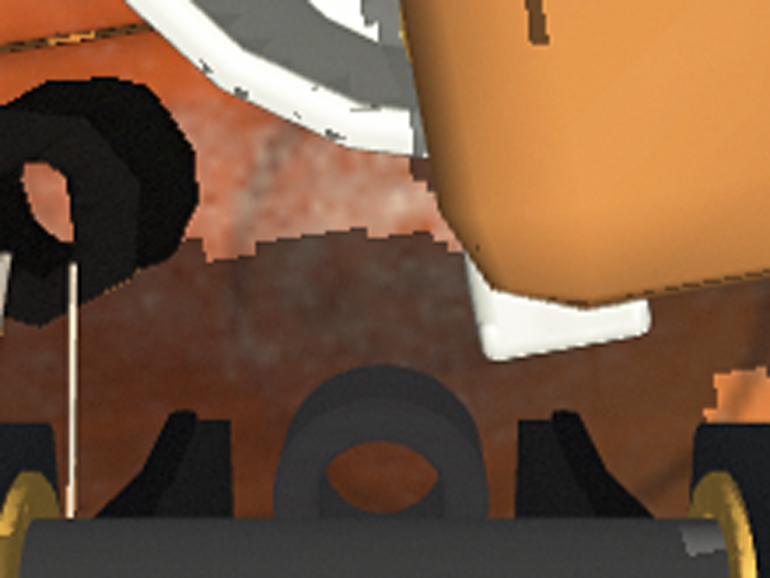

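```bash
python3 -m creep '[[0.5,0,0,-2,0],[0.5,0,0,-4,0],[0.5,0,0,-4,0],[0,0,0,-4,0],[0,0,0,-4,0],[0,0,0,-4,0],[0,0,0,-4,0],[0,0,0,-4,0]]';python3 -m creep '[[0,0,0,0,0],[0,0,0,10,0],[0,0,0,30,0],[0,0,0,60,0],[0,0,0,100,0],[0,0,0,140,0],[0,0,0,165,0],[0,0,0,170,0]]';python3 - <<'E'
from h import *
w=capture('wrist');crop(w,180,120,400,285,3.5,'w43.png')
E
```

```text
time_s: 58.25
tcp_pos: [0.4525, 0.2832, 0.0256]
ee_rot: [[-0.002, -0.146, -0.989], [0.026, -0.989, 0.145], [-1.0, -0.026, 0.006]]
wrist_force: [-0.8, 0.3, 0.7]
gripper_width: 0.348
time_s: 59.05
tcp_pos: [0.4538, 0.2844, 0.2]
ee_rot: [[0.004, -0.145, -0.989], [0.032, -0.989, 0.145], [-0.999, -0.032, 0.0]]
wrist_force: [-0.2, 0.2, 0.1]
gripper_width: 0.347
```

View pics/w43.png

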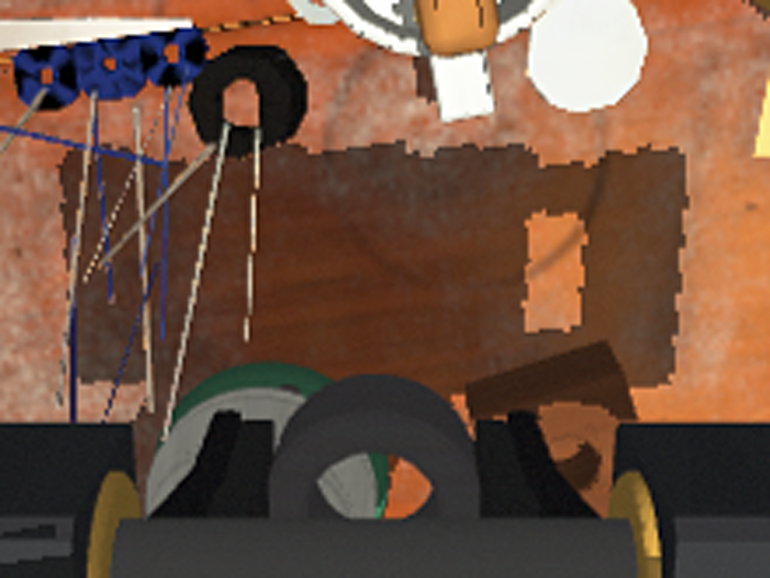

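```bash
python3 -m creep '[[0,-10,5,0,0],[0,-25,15,0,0],[0,-45,30,0,0],[0,-62,42,0,0],[0,-71,49.5,0,0],[0,-71,49.5,0,0],[0,-71,49.5,0,0],[0,-71,49.5,0,0]]';python3 - <<'E'
from h import *
w=capture('wrist');crop(w,180,120,400,285,3.5,'w44.png');t=np.array(sense()['tcp_pos'])
P=cloud(w)[100:300].reshape(-1,3);T=P[(abs(P[:,2]-(t[2]-.0076))<.004)&(np.hypot(P[:,0]-t[0],P[:,1]-t[1])<.025)]
print(t,len(T),T.min(0),T.max(0),T.mean(0))
c=T[:,:2];o=c[c[:,0]>t[0]+.004]
H=cv2.convexHull((c*1000).astype(np.float32))[:,0]/1000;H=H[H[:,0]>t[0]+.003];print(fitc(H))
p=capture('side');crop(p,260,170,350,290,5,'s44.png')
e=np.array(p['eye'])
E
```

```text
time_s: 59.9
tcp_pos: [0.3824, 0.333, 0.1981]
ee_rot: [[0.002, -0.146, -0.989], [0.03, -0.989, 0.146], [-1.0, -0.03, 0.003]]
wrist_force: [-0.9, -0.1, -0.5]
gripper_width: 0.344
[0.38253846 0.33295288 0.19819961] 1276 [0.37997743 0.30949026 0.1866074 ] [0.39871686 0.35304136 0.19450847] [0.39148425 0.3315588  0.18961383]
(array([0.34308583, 0.33898769]), np.float64(0.056229663858649324))
```

View pics/s44.png

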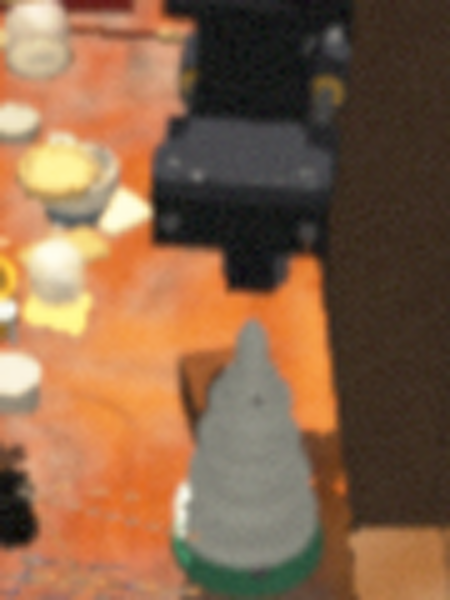

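View pics/w44.png

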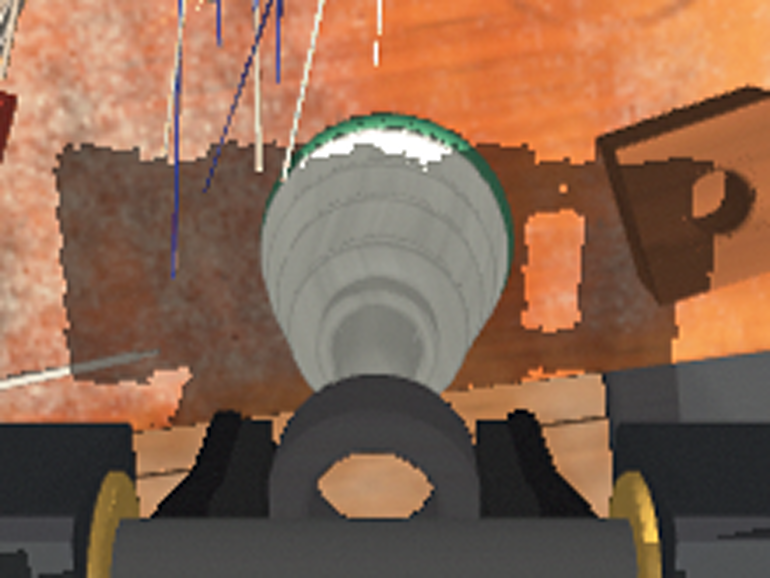

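```bash
python3 -m creep '[[0,0.3,0.7,-5,0],[0,0.3,0.7,-12,0],[0,0.3,0.7,-19,0],[0,0.3,0.7,-26,0],[0,0.3,0.7,-33,0],[0,0.3,0.7,-39,0],[0,0.3,0.7,-42,0],[0,0.3,0.7,-42,0]]';python3 - <<'E'
from h import *
p=capture('side');crop(p,260,170,350,290,5,'s45.png')
w=capture('wrist');crop(w,180,120,400,285,3.5,'w45.png')
E
```

```text
time_s: 60.8
tcp_pos: [0.3827, 0.3335, 0.1558]
ee_rot: [[0.001, -0.146, -0.989], [0.029, -0.989, 0.146], [-1.0, -0.029, 0.003]]
wrist_force: [-0.0, -0.5, 0.0]
gripper_width: 0.346
```

View pics/s45.png

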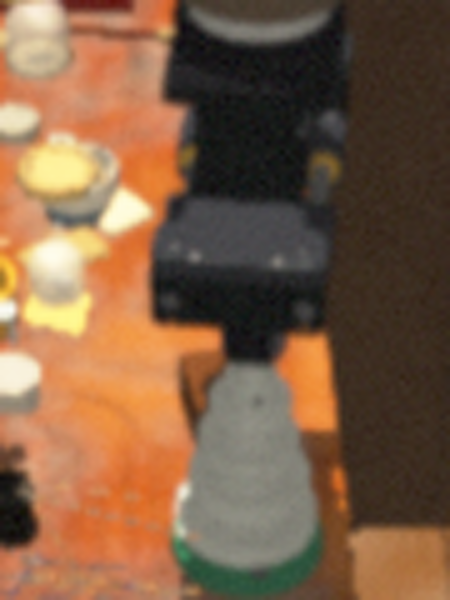

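View pics/w45.png

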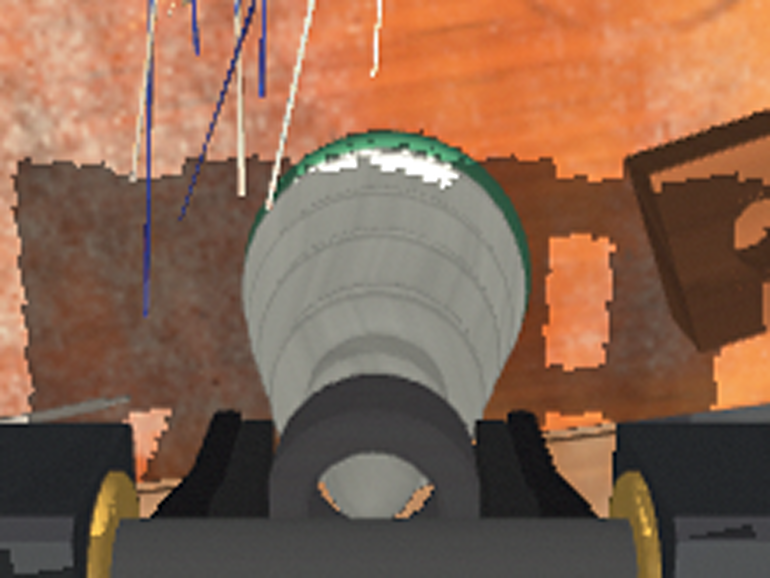

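Nose is in the bore, no force. Down to seat.

```bash
python3 -m creep '[[0,0,0,-3,0],[0,0,0,-6,0],[0,0,0,-9,0],[0,0,0,-12,0],[0,0,0,-14,0],[0,0,0,-14,0],[0,0,0,-14,0],[0,0,0,-14,0]]';python3 -m creep '[[0.36,0,0,0,0],[0.4,0,0,0,0],[0.45,0,0,0,0],[0.5,0,0,0,0],[0.5,0,0,0,0],[0.5,0,0,0,0],[0.5,0,0,20,0],[0.5,0,0,50,0]]';python3 -m creep '[[0.5,0,0,30,0],[0.5,0,0,60,0],[0.5,0,-30,80,0],[0.5,0,-70,80,0],[0.5,0,-110,80,0],[0.5,0,-130,80,0],[0.5,0,-130,80,0],[0.5,0,-130,80,0]]';python3 - <<'E'
from h import *
p=capture('side');crop(p,220,170,350,290,5.5,'s46.png')
W=cloud(p).reshape(-1,3);d=np.hypot(W[:,0]-.381,W[:,1]-.336)
w=capture('wrist');cv2.imwrite('pics/w46.png',w['image'])
t=capture('top');crop(t,90,130,450,290,2.2,'t46.png')
for q in (p,t):
    W=cloud(q).reshape(-1,3);d=np.hypot(W[:,0]-.381,W[:,1]-.336)
    Q=W[(d<.05)&(W[:,2]>.005)&(W[:,2]<.16)]
    print(np.histogram(Q[:,2],bins=np.arange(0,.16,.008))[0])
E
```

```text
time_s: 61.7
tcp_pos: [0.3831, 0.3339, 0.1426]
ee_rot: [[0.002, -0.146, -0.989], [0.031, -0.989, 0.146], [-1.0, -0.031, 0.002]]
wrist_force: [-0.6, 0.0, -0.3]
gripper_width: 0.349
time_s: 62.5
tcp_pos: [0.3823, 0.3329, 0.1914]
ee_rot: [[-0.001, -0.147, -0.989], [0.026, -0.989, 0.146], [-1.0, -0.026, 0.004]]
wrist_force: [1.3, 0.5, 1.0]
gripper_width: 0.499
time_s: 63.3
tcp_pos: [0.3825, 0.2029, 0.2717]
ee_rot: [[0.0, -0.147, -0.989], [0.027, -0.989, 0.147], [-1.0, -0.027, 0.004]]
wrist_force: [0.0, 0.4, 0.3]
gripper_width: 0.504
[ 57  74  74 178   2  65 149   1  60 118   7  45  80  23  23  41  73  24
   3]
[0 0 0 0 0 0 0 0 0 0 0 0 0 0 0 0 1 0 0]
```

View pics/s46.png

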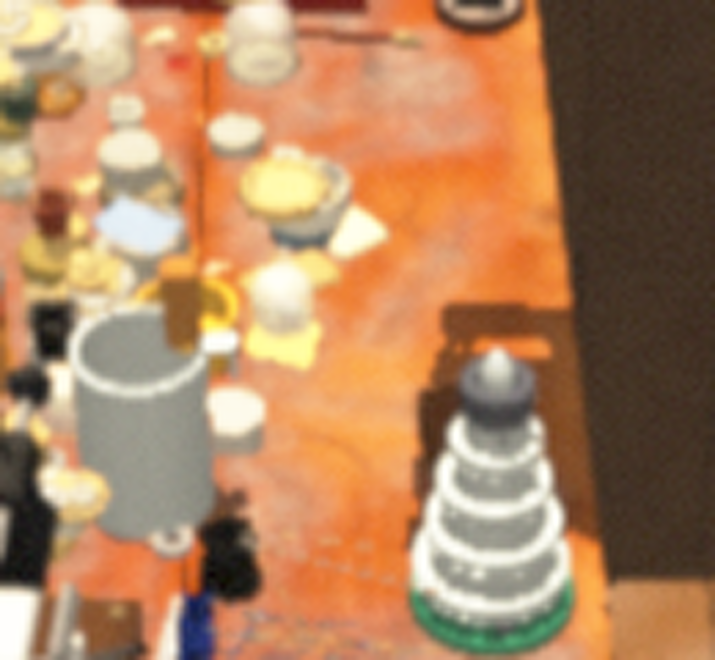

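View pics/w46.png

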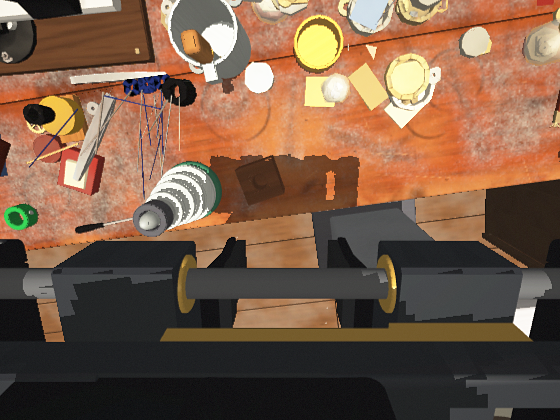

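View pics/t46.png

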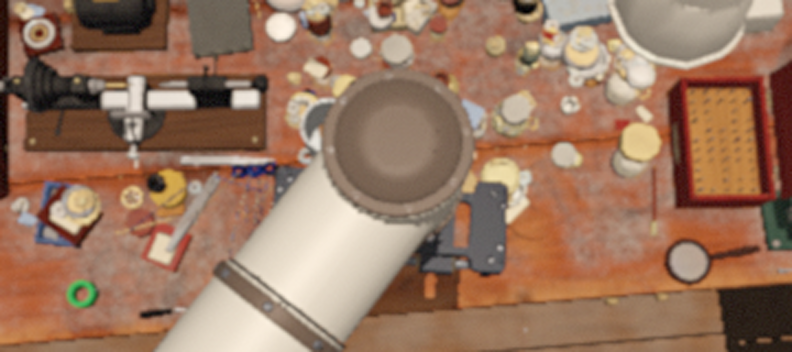

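```bash
python3 - <<'E'
from h import *
w=capture('wrist');W=cloud(w);crop(w,120,140,240,245,6,'w47.png')
Q=W[150:240,120:230].reshape(-1,3);d=np.hypot(Q[:,0]-.383,Q[:,1]-.334)
for a,b in [(.009,.0155),(.0165,.0195),(.0215,.0245),(.0265,.0295),(.0315,.0345)]:
    z=Q[(d>a)&(d<b)&(Q[:,2]>.015)][:,2];print(a,b,len(z),np.percentile(z,[5,25,50,75,95]).round(4))
for k in ['driver','magnifier','tweezers']:
    for n in ['side']:
        p=capture(n);print(k,[at_z(p,m['centre'],0)[:2].round(3).tolist() for m in mark_of(p,k)[:2]])
E
```

```text
0.009 0.0155 778 [0.0979 0.1041 0.1304 0.1311 0.1318]
0.0165 0.0195 398 [0.0742 0.0757 0.0977 0.0991 0.1003]
0.0215 0.0245 397 [0.0498 0.0514 0.0733 0.075  0.0759]
0.0265 0.0295 406 [0.0263 0.0278 0.0496 0.051  0.0519]
0.0315 0.0345 265 [0.019  0.0258 0.0267 0.0274 0.0283]
driver [[0.352, 0.453]]
magnifier [[0.358, -0.173]]
tweezers [[0.529, 0.395], [0.368, 0.149]]
```

View pics/w47.png

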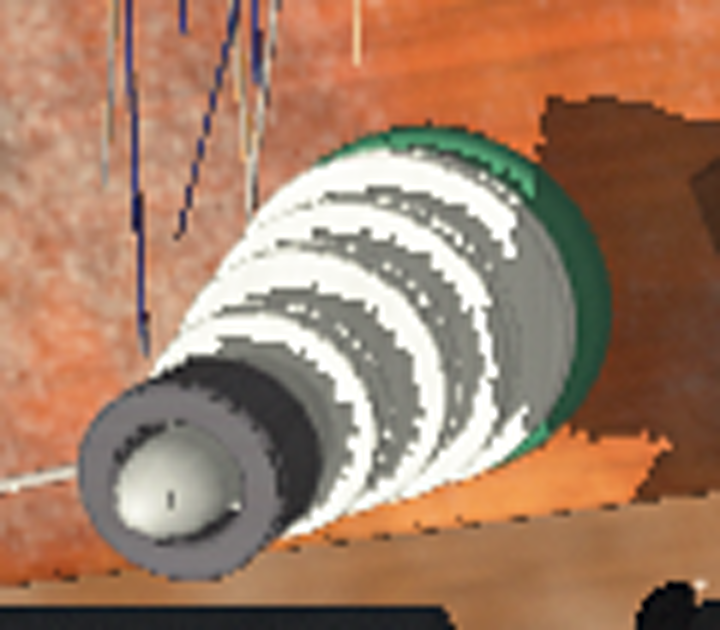

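```bash
python3 - <<'E'
from h import *
print(finish_job())
E
```

```text
the job is handed in; nothing more can be done
None
```

The job is done and handed in at about 64 s on the robot's clock, well inside the 210 s limit.

- **Oiling:** I wetted the dauber's tip down to the floor of the oil pot and felt contact at about 6 N. I then dabbed it on the spindle's nose at about 4.5 N. Two cameras put the tip within about 1 mm of the spindle axis. Contact came about 2 mm lower than the pot contact predicted, most likely a small slip in the grip or measurement error.
- **Dauber:** It hangs inside the beaker by its lip over the rim, and it still hung there in the last pictures.
- **Stack:** All four sheaves (70, 60, 50, 40) went onto the spindle boss up, largest at the bottom. The 70 and 60 were dropped the last 25–50 mm because the gripper could not reach lower past the spindle. The dark steel collar is on top.
- **Seating:** Measured heights of the disc tops and the collar top are about 27, 51, 75, 99 and 131 mm. Fully down would be 28, 52, 76, 100 and 132 mm, so everything is seated to within about 1 mm.
- **Bystanders:** The screwdriver, magnifier and tweezers were not touched. The network readings put them within about 1 cm of the start.
- **Knock:** I saw no sheave knocked aside; each was where it had first been measured.

The tool drifted up to about 2° out of vertical during the run. No wrist force above about 8 N showed at the end of any move.

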